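# Clear the sit-stand desk before raising it

### The arm

A 6-joint arm with a two-finger parallel gripper is mounted at the origin on the work surface. World frame = base frame: x ahead of the robot, y to its left, z up, the work surface at z = 0. Lengths are in m, angles in rad, forces in N, time in s.
With the tool pointing down it reaches from about 0.325 to 0.9 m from the base axis. Payload 6.1 kg.
Tool frame: the origin (TCP) lies on the centre line of the jaws, within the pads' length; the fingertips stand 8 mm ahead of it and the grasp point (between the pads) lies 11 mm behind it; z points along the fingers, y is the line along which they close (so a half turn about z gives the same grasp; the last joint's range is limited). The gripper opens to 85 mm and grips with 20 to 120 N. Pads are 22 mm wide; open, the fingers measure 114 mm over their backs; the gripper's body (76 mm by 85 mm) begins 54 mm behind the grasp point. The pads swing forward as they close: fully open they stand 13 mm farther back than shut.
Start: joints at [-1.379, 0.22, 1.526, -0, 1.395, -0.126], TCP at [0.195, -0.594, 0.239] pointing down, gripper open.
Joint ranges: [-2.98, 2.98], [-0.91, 2.08], [0.09, 2.57], [-1.24, 4.39], [0.2, 2.65], [-2.68, 2.68]. Speed limits (rad/s): [2.57, 2.57, 3.01, 3.14, 3.14, 3.14].

### API

Orientations are given as a unit quaternion [w, x, y, z].
In Python, from cell import env gives the robot as it stands.
- The arm moves only by the tool drive_tool, never from a script. Its argument "targets" is a list of rows, each a list of 7 numbers: the opening, from 0 (shut) to 1 (fully open), then the shift along the tool's x, y, z as a fraction of full scale, then the turn, a rotation vector about the tool's x, y, z as a fraction of full scale. In form: [[grip, tx, ty, tz, wx, wy, wz], ...]. A call has 1 to 5 rows; each row is the pose to reach, as a shift and turn from the pose commanded when the call began, along the tool's axes at that moment; what a row does not reach only later rows make up. Full scale, the value 1, is 1 m for a shift and 30 degrees for a turn. A row lasts 1/8 s, in which the tool goes at most 62.5 mm and 10.7 degrees, less where a joint would pass 70% of its speed; a pose out of reach is approached as far as the arm can. A call with a number of a shift or a turn outside -1 to 1 is refused whole. A call with a gripper value outside its range is refused whole. The fingers move at their own pace and stop on an object; "newtons" is the grip in N (left out, the last holds). Time passes only in rows, so rows that repeat a pose let the fingers close. It gives the time, the measured TCP pose, the force, the opening and the grip force at its end, in the units of the state.
- env.read_state(): the state, without advancing time (a new reading comes with each control period).
- env.snapshot(name): name is "side" or "top" or "wrist"; returns a dict with "frame" (480x640x3 uint8, blue, green, red), "mtx" (3x3 intrinsics, pixels), "k1" (the pictures are not rectified: a ray, as slopes to the right and down, at radius r is drawn at 1 + k1 r^2 times it, then the intrinsics apply), "camera_from_world" (4x4, takes a point from world to camera coordinates). Camera axes: x right, y down, z forward; pixel columns grow to the right and rows downward; lengths in m; the calibration is good to about 2 mm. A picture is of the moment at which its call begins. There is no depth.
- env.finish_job(): hands the job in; it is judged then, once.
The state is a dict: "time_s": time; "joints": joint angles; "dq": joint speeds; "joint_torque": joint torques, N m; "eef_pos": TCP position; "ee_rot": TCP orientation; "wrist_force": force on the tool from outside, world axes, zero at the start; "moment": the same for the moment, N m; "opening": finger opening in m; "finger_force": force on a finger pad.
Only numpy, scipy, OpenCV 4.12 (cv2) and the standard library are available. Lean on these libraries where they do the work, as an engineer would, in place of code of your own. Each camera call takes 0.05 s, during which the arm holds its last target. There are 200 camera calls.

### The job

The sit-stand desk is about to be driven up. Lift the lopsided monitor arm level and well clear of the desk - find its balance point with a low trial lift and shift your grip - hold it level in the air for a moment, and set it upright on its stand, the clamp centred on the black rest and the swivel on the blue one. Slide every strap roll up off its post and lay it flat in the grey tray, and when everything is stowed press the green up button fully down and let go; leave the mug, pen pot, mouse and sticky notes where they are.

Things in the scene. Friction and masses are not known exactly. Their poses are not given: they have to be found in the camera images.
- mount: Monitor arm, 275 mm long, 0.4-0.97 kg: bright tube (slippery, friction 0.15-0.22; 22 mm dia., axis at z = 36 mm, bare from x = -77 to +98 mm), heavy dark clamp block and black swivel foot at its ends. Origin: under the tube, level with both flat undersides; x from clamp to swivel, z up. Hidden end weights: it balances at some x between -70 and +10 mm; gripped 15-30 mm off it swings down
- mount_clamp_foot (a point): centre of the underside of the monitor arm's clamp block (56 x 70 x 60 mm high), at x = -105 mm in the arm's frame
- mount_swivel_foot (a point): centre of the underside of the monitor arm's swivel foot (52 mm across, 52 mm high), at x = +115 mm in the arm's frame
- rests: Fixed wooden stand with two flat padded rests, tops 45 mm above the desk: one with a black rubber top (100 mm along x, 130 mm across) and one with a blue felt top (80 x 130 mm), centres 220 mm apart, joined by a plywood strip 60 mm wide and 10 mm high. Origin: under the strip on the desk; x runs from the black rest (x = -105 mm) to the blue one (x = +115 mm), z up
- rest_black (a point): centre of the top of the black rest (45 mm above the desk), for the clamp
- rest_blue (a point): centre of the top of the blue rest (45 mm above the desk), for the swivel
- stand_a: Fixed wooden base 170 x 74 x 8 mm with two upright steel posts 18 mm in diameter, at x = -43 and +43 mm, their tops 75 mm above the desk. Origin: centre of its underside; x along its length
- stand_b: A second stand just like stand_a
- tray: Fixed shallow grey tray, 316 x 116 mm outside, 304 x 104 mm inside, floor 4 mm and rim 12 mm above the desk. Origin: centre of its underside; x along its length
- keypad: Fixed black desk keypad 110 x 60 x 12 mm with a dim display and the round green up button. Origin: centre of its underside
- up_top (a point): centre of the top face of the green up button (32 mm across, face 34 mm above the desk); it is pressed straight down
- up (a joint): travel of the up button: 0 released, 0.006 m fully down (takes 5 N); springs back
- roll1: Roll of blue strap wound on itself: a ring 64 mm in diameter, bore 27 mm, 40 mm high, 70 g, sitting on one of the stands' posts (underside 8 mm above the desk). Origin: centre of its underside; z along the bore. None if absent
- roll2: Roll of orange strap wound on itself: a ring 64 mm in diameter, bore 27 mm, 40 mm high, 70 g, sitting on one of the stands' posts (underside 8 mm above the desk). Origin: centre of its underside; z along the bore. None if absent
- roll3: Roll of green strap wound on itself: a ring 64 mm in diameter, bore 27 mm, 40 mm high, 70 g, sitting on one of the stands' posts (underside 8 mm above the desk). Origin: centre of its underside; z along the bore. None if absent
- roll4: Roll of red strap wound on itself: a ring 64 mm in diameter, bore 27 mm, 40 mm high, 70 g, sitting on one of the stands' posts (underside 8 mm above the desk). Origin: centre of its underside; z along the bore. None if absent
- mug: Bystander, to be left alone: white mug, 80 mm across, 90 mm high, with a handle. Origin: centre of its underside
- pen_pot: Bystander, to be left alone: dark pen pot, 76 mm across, 90 mm high, with pens up to 150 mm. Origin: centre of its underside
- mouse: Bystander, to be left alone: black computer mouse, 105 x 60 x 32 mm. Origin: centre of its underside
- notes: Bystander, to be left alone: block of yellow sticky notes, 76 x 76 x 22 mm. Origin: centre of its underside

How it is judged:
By the outcome, as a careful person would: the job done as asked, in the order asked, and still so for the second after the job is handed in, with the robot touching nothing.
Of roll1, roll2, roll3, roll4 only 2 to 4 are there at a start; the rules pass over those that are not, and their reading is None.
At some moment in a run one of mount may be knocked a few centimetres aside while the robot is not near it.
Once in a run the grip may slacken for a moment while it holds something.
It also fails if it takes over 210 s, if anything falls off the work surface, if the arm or the gripper's body presses on something with over 40 N, if the wrist force passes 120 N, or if a joint passes its speed limit or range.

## Working session

There is one attempt and no reset: what is moved stays moved. The work goes in short steps, Python scripts to look and compute and a tool call to move; the robot and the scene stay as the last step left them, time stands still between calls to the robot, and variables do not carry over. Pictures are saved under pics/ and viewed, at most 14 in all, crops included, and the job is handed in when it is done.

Besides the shell and the picture viewer there is one more tool, called after ">>>" by a JSON object that holds its "name" and its "arguments". drive_tool: Moves the arm, as the interface text tells. Its arguments: {"type":"object","properties":{"targets":{"type":"array","items":{"type":"array","items":{"type":"number","minimum":-1,"maximum":1}}},"newtons":{"type":"number"}},"required":["targets"]}

```bash
ls; mkdir -p pics; cat > h.py <<'E'
import numpy as np, cv2
from cell import env
from scipy.spatial.transform import Rotation as R
def snap(n,f):
    s=env.snapshot(n); cv2.imwrite(f'pics/{f}.png',s['frame']); np.savez(f'pics/{f}.npz',m=s['mtx'],k=s['k1'],T=s['camera_from_world']); return s
def px2w(f,u,v,z):
    d=np.load(f'pics/{f}.npz'); m,k,T=d['m'],float(d['k']),d['T']
    p=np.linalg.solve(m,[u,v,1.]); q=p[:2].copy()
    for _ in range(30): q=p[:2]/(1+k*(q@q))
    r=T[:3,:3].T@np.array([*q,1]); c=-T[:3,:3].T@T[:3,3]
    return c+r*(z-c[2])/r[2]
def w2px(f,P):
    d=np.load(f'pics/{f}.npz'); m,k,T=d['m'],float(d['k']),d['T']
    P=np.atleast_2d(P); c=P@T[:3,:3].T+T[:3,3]; q=c[:,:2]/c[:,2:]; q=q*(1+k*(q**2).sum(1,keepdims=True))
    return q@m[:2,:2].T+m[:2,2]
def st():
    s=env.read_state(); 
    for k in s: print(k,np.round(s[k],4) if s[k] is not None else None)
    return s
E
python3 - <<'E'
from h import *
s=st(); q=s['ee_rot']; print(R.from_quat([q[1],q[2],q[3],q[0]]).as_matrix().round(4))
for n in ('top','side'):
    snap(n,n+'1'); d=np.load(f'pics/{n}1.npz'); print(d['m'],d['k'],d['T'].round(3))
E
```

```text
pics
time_s 0.0
joints [-1.3791  0.2212  1.5276  0.      1.3946 -0.1261]
dq [-0.0003 -0.0001 -0.0002  0.0004  0.0002  0.0008]
joint_torque [-1.00000e-04 -4.96896e+01 -3.89402e+01 -3.00000e-04  1.12000e-02
 -0.00000e+00]
eef_pos [ 0.1952 -0.5931  0.2382]
ee_rot [-0.001   0.9874  0.1582 -0.    ]
wrist_force [-0.0726  0.3907 -0.1431]
moment [ 0.0055  0.0371 -0.0007]
finger_force 0.0
opening 0.0852
[[ 9.499e-01  3.124e-01 -4.000e-04]
 [ 3.124e-01 -9.499e-01  1.900e-03]
 [ 2.000e-04 -1.900e-03 -1.000e+00]]
[[436.13810515   0.         320.39448479]
 [  0.         436.13810515 237.53459347]
 [  0.           0.           1.        ]] -0.10877387903775367 [[-0.013 -0.999  0.035  0.002]
 [-0.99   0.007 -0.144  0.571]
 [ 0.143 -0.036 -0.989  0.81 ]
 [ 0.     0.     0.     1.   ]]
[[604.91796057   0.         315.37418837]
 [  0.         604.91796057 234.10018165]
 [  0.           0.           1.        ]] -0.08328869026116588 [[-0.68  -0.733  0.012  0.399]
 [-0.571  0.519 -0.636  0.389]
 [ 0.46  -0.439 -0.771  1.114]
 [ 0.     0.     0.     1.   ]]
```

View pics/top1.png

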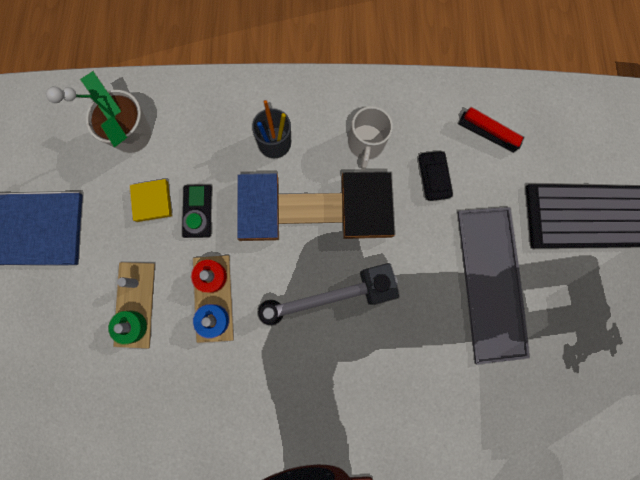

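View pics/side1.png

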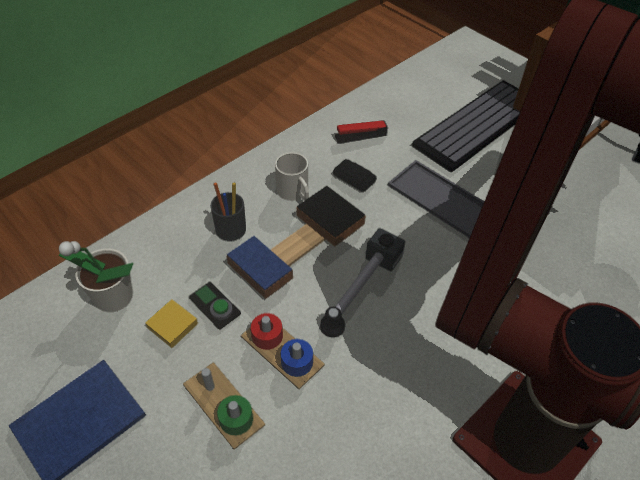

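The top view shows the monitor arm with its clamp at about (380,283) and swivel at (270,312). The black rest is at (368,205) and the blue at (258,206). There are three rolls: red (209,275), blue (210,320) and green (127,326). The tray is around (492,285) and the button at (195,221). I'll enlarge for accuracy.

```bash
python3 - <<'E'
import cv2
f=cv2.imread('pics/top1.png')
cv2.imwrite('pics/c1.png',cv2.resize(f[160:360,100:300],None,fx=3,fy=3,interpolation=cv2.INTER_CUBIC))
cv2.imwrite('pics/c2.png',cv2.resize(f[165:365,240:500],None,fx=3,fy=3,interpolation=cv2.INTER_CUBIC))
E
```

```text
(no output)
```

View pics/c1.png

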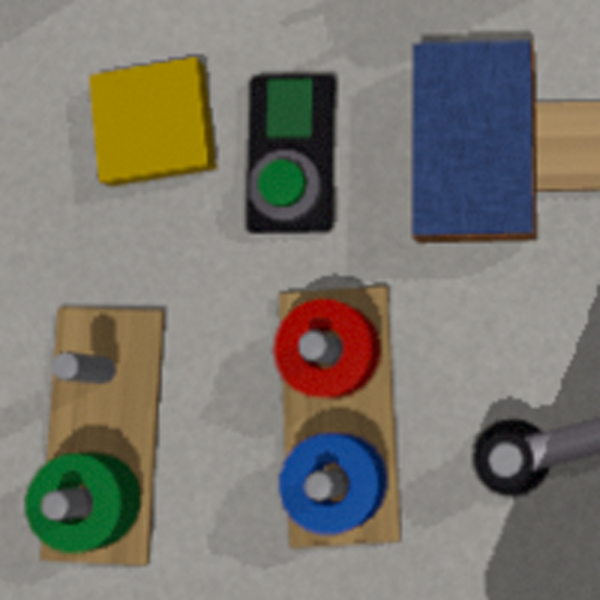

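View pics/c2.png

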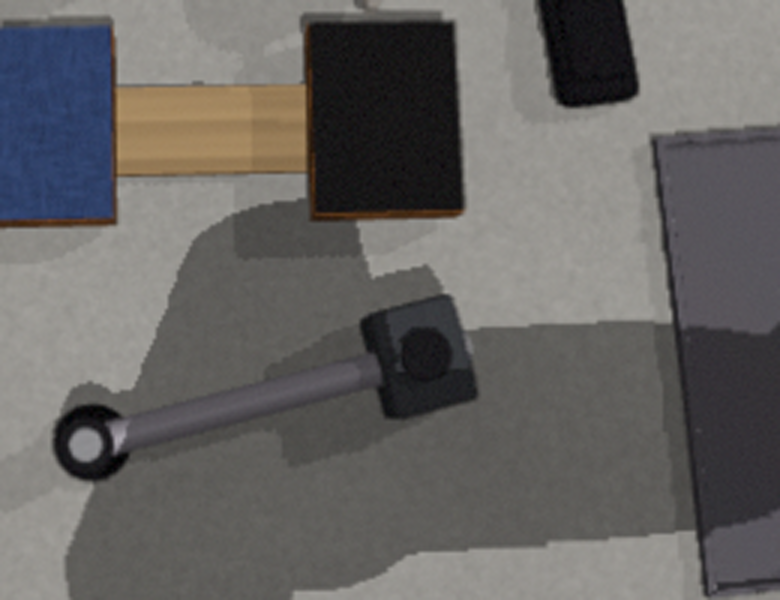

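```bash
cat > m.py <<'E'
from h import *
a=lambda u,v,z:px2w('top1',100+(u+.5)/3-.5,160+(v+.5)/3-.5,z)
b=lambda u,v,z:px2w('top1',240+(u+.5)/3-.5,165+(v+.5)/3-.5,z)
p=lambda n,x:print(n,np.round(x,4))
B=[a(*c,.045) for c in((413,43),(532,41),(534,236),(414,238))]
K=[b(*c,.045) for c in((308,24),(455,22),(463,213),(312,216))]
for n,C in(('blue',B),('black',K)):
    p(n,np.mean(C,0)); p('sides',[np.linalg.norm(C[i]-C[i-1]) for i in range(4)])
p('dist',np.linalg.norm(np.mean(B,0)-np.mean(K,0)))
for n,c in dict(red=(317,346),blue=(319,486),green=(57,506),empty=(66,365)).items(): p(n,a(*c,.075))
p('btn',a(281,182,.034))
T=[b(653,136,.012),px2w('top1',510,208,.012),px2w('top1',526.5,356,.012),b(707,592,.012)]
p('tray',np.mean(T,0)); p('tc',T); p('sides',[np.linalg.norm(T[i]-T[i-1]) for i in range(4)])
p('tube',[b(370,370,.036),b(150,434.5,.036)])
p('swiv',[b(92,442,.04),b(86,442,.052)]); p('clampTopDisc',b(425,354,.06)) 
p('clampcorn',[b(365,318,.06),b(449,295,.06),b(476,398,.0),b(390,416,.0)])
E
python3 m.py
```

```text
blue [0.6343 0.1188 0.045 ]
sides [0.1304 0.0788 0.1304 0.0775]
black [ 0.6371 -0.099   0.045 ]
sides [0.1291 0.0989 0.1294 0.0992]
dist 0.2178
red [0.4977 0.2109 0.075 ]
blue [0.4123 0.2082 0.075 ]
green [0.3998 0.3712 0.075 ]
empty [0.4864 0.3686 0.075 ]
btn [0.6083 0.2467 0.034 ]
tray [ 0.4785 -0.3594  0.012 ]
tc [[ 0.6311 -0.2918  0.012 ]
 [ 0.6354 -0.4083  0.012 ]
 [ 0.3273 -0.4238  0.012 ]
 [ 0.3201 -0.3136  0.012 ]]
sides [0.3117 0.1165 0.3085 0.1104]
tube [[ 0.472  -0.0859  0.036 ]
 [ 0.4325  0.0565  0.036 ]]
swiv [[0.4283 0.0932 0.04  ]
 [0.4286 0.0961 0.052 ]]
clampTopDisc [ 0.4809 -0.118   0.06  ]
clampcorn [[ 0.5042 -0.0804  0.06  ]
 [ 0.5181 -0.1345  0.06  ]
 [ 0.453  -0.1626  0.    ]
 [ 0.4419 -0.1035  0.    ]]
```

```bash
cat > plan.py <<'E'
# python3 plan.py x y z yaw_deg ... : tool-frame shift / turn for successive calls from the measured pose (mm, fraction of 30 deg)
import sys; from h import *
s=env.read_state(); q=s['ee_rot']; M=R.from_quat([*q[1:],q[0]]).as_matrix(); p=np.array(s['eef_pos'])
print('t',round(s['time_s'],2),'p',p.round(4),'yaw',np.degrees(np.arctan2(M[1,0],M[0,0])).round(2),'tilt',M[2,:2].round(4),'F',np.round(s['wrist_force'],2),'M',np.round(s['moment'],3),'open',round(s['opening'],4),'ff',s['finger_force'])
a=np.array(sys.argv[1:],float).reshape(-1,4)
for x,y,z,w in a:
    c,n=np.cos(np.radians(w)),np.sin(np.radians(w)); N=np.array([[c,n,0],[n,-c,0],[0,0,-1]])
    d=M.T@(np.array([x,y,z])-p); r=R.from_matrix(M.T@N).as_rotvec(degrees=True)/30
    print('shift',d.round(4),'turn',r.round(4),'| rows>=',np.ceil(max(np.linalg.norm(d)/.0625,np.linalg.norm(r)*30/10.7)))
    M,p=N,np.array([x,y,z])
E
python3 plan.py .30 -.35 .24 47 .40 -.15 .24 76 .4635 -.0457 .2 104.5
```

```text
t 0.1 p [ 0.1952 -0.5932  0.2383] yaw 18.21 tilt [ 0.0002 -0.0018] F [-0.18  0.24 -0.61] M [ 0.028  0.031 -0.01 ] open 0.0854 ff 0.0
shift [ 0.1755 -0.1982 -0.0013] turn [-0.0032 -0.0013 -0.9597] | rows>= 5.0
shift [ 0.2145 -0.0633  0.    ] turn [ 0.      0.     -0.9667] | rows>= 4.0
shift [0.1166 0.0364 0.04  ] turn [ 0.    0.   -0.95] | rows>= 3.0
```

>>> {"name": "drive_tool", "arguments": {"targets": [[1,0.1755,-0.198,-0.001,0,0,-0.96],[1,0.1755,-0.198,-0.001,0,0,-0.96],[1,0.1755,-0.198,-0.001,0,0,-0.96],[1,0.1755,-0.198,-0.001,0,0,-0.96],[1,0.1755,-0.198,-0.001,0,0,-0.96]]}}

```text
time_s: 0.72
eef_pos: [0.301, -0.3478, 0.24]
ee_rot: [-0.0, 0.916, 0.4, 0.0]
wrist_force: [0.0, 0.5, 1.2]
opening: 0.0857
finger_force: 0.0
```

>>> {"name": "drive_tool", "arguments": {"targets": [[1,0.2145,-0.063,0,0,0,-0.967],[1,0.2145,-0.063,0,0,0,-0.967],[1,0.2145,-0.063,0,0,0,-0.967],[1,0.2145,-0.063,0,0,0,-0.967],[1,0.2145,-0.063,0,0,0,-0.967]]}}

```text
time_s: 1.35
eef_pos: [0.4011, -0.1496, 0.2402]
ee_rot: [-0.0, 0.787, 0.617, -0.0]
wrist_force: [-0.4, -0.8, -0.2]
opening: 0.0852
finger_force: 0.0
```

>>> {"name": "drive_tool", "arguments": {"targets": [[1,0.117,0.036,0.04,0,0,-0.95],[1,0.117,0.036,0.04,0,0,-0.95],[1,0.117,0.036,0.04,0,0,-0.95],[1,0.117,0.036,0.04,0,0,-0.95],[1,0.117,0.036,0.04,0,0,-0.95]]}}

```text
time_s: 1.98
eef_pos: [0.4635, -0.0475, 0.2004]
ee_rot: [0.0, 0.614, 0.79, -0.0]
wrist_force: [-0.1, -0.5, -0.9]
opening: 0.0856
finger_force: 0.0
```

```bash
python3 plan.py .4635 -.0457 .2 104.5; python3 -c "
from h import *
snap('wrist','w1');snap('side','s2')"
```

```text
t 1.98 p [ 0.4635 -0.0475  0.2004] yaw 104.28 tilt [-0.0005 -0.0001] F [-0.08 -0.52 -0.91] M [ 0.007 -0.02  -0.016] open 0.0856 ff 0.0
shift [0.0017 0.0004 0.0004] turn [-0.0001  0.001  -0.0073] | rows>= 1.0
```

View pics/w1.png

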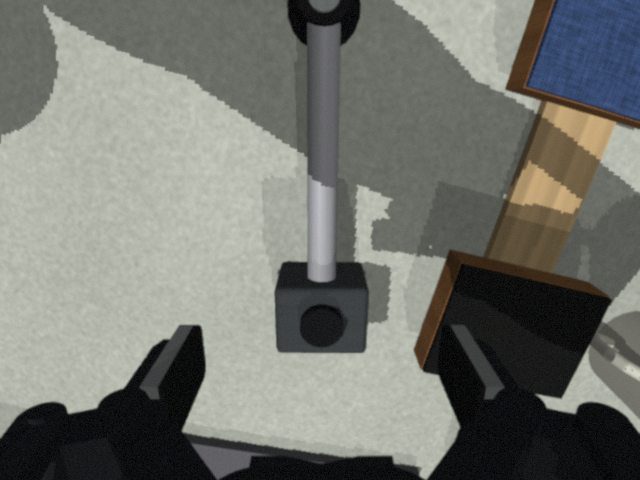

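The wrist view shows the tube running from (321.5,280) at the clamp face to (324,25) at the swivel. The clamp is at x≈322.

```bash
cat > t.py <<'E'
import sys; from h import *
f,u1,v1,u2,v2=sys.argv[1],*map(float,sys.argv[2:6])
a,b=px2w(f,u1,v1,.036),px2w(f,u2,v2,.036); d=b-a; L=np.linalg.norm(d); u=d/L
o=a+.077*u   # clamp face at x=-77
print(a.round(4),b.round(4),'len',L.round(4),'yaw',np.degrees(np.arctan2(u[1],u[0])).round(2),'origin',o.round(4),[(x,(o+x/1000*u)[:2].round(4)) for x in(-70,-50,-30,-10,10)])
E
python3 t.py w1 321.5 281 324.5 45; python3 - <<'E'
from h import *
print(px2w('w1',322,326,.06),px2w('w1',324,3,.052))
# projection check of px z: clamp bottom near edge
print(px2w('w1',280,352,0)-px2w('w1',364,352,0))
E
```

```text
[ 0.4748 -0.0946  0.036 ] [0.4349 0.0706 0.036 ] len 0.1699 yaw 103.56 origin [ 0.4567 -0.0197  0.036 ] [(-70, array([ 0.4731, -0.0878])), (-50, array([ 0.4684, -0.0683])), (-30, array([ 0.4637, -0.0489])), (-10, array([ 0.4591, -0.0294])), (10, array([ 0.4544, -0.01  ]))]
[ 0.48162258 -0.12006341  0.06      ] [0.42907411 0.09178798 0.052     ]
[-0.0765762  -0.01941604  0.        ]
```

>>> {"name": "drive_tool", "arguments": {"targets": [[1,-0.001,0,0.06,0,0,0.02],[1,-0.001,0,0.12,0,0,0.02],[1,-0.001,0,0.155,0,0,0.02],[1,-0.001,0,0.175,0,0,0.02],[1,-0.001,0,0.175,0,0,0.02]]}}

```text
time_s: 2.7
eef_pos: [0.4623, -0.0474, 0.0241]
ee_rot: [-0.002, 0.617, 0.787, -0.001]
wrist_force: [-0.2, 0.5, 0.7]
opening: 0.0851
finger_force: 0.0
```

>>> {"name": "drive_tool", "arguments": {"targets": [[0,0,0,0,0,0,0],[0,0,0,0,0,0,0],[0,0,0,0,0,0,0],[0,0,0,0,0,0,0],[0,0,0,0,0,0,0]], "newtons": 110}}

```text
time_s: 3.32
eef_pos: [0.4643, -0.0472, 0.0264]
ee_rot: [0.0, 0.616, 0.788, 0.0]
wrist_force: [-2.6, 0.2, 7.5]
opening: 0.0192
finger_force: 107.3
```

```bash
python3 plan.py .4637 -.0485 .025 103.6
```

```text
t 3.33 p [ 0.4643 -0.0472  0.0264] yaw 103.93 tilt [-0.0006  0.0006] F [-2.64  0.24  7.52] M [0.061 0.386 0.006] open 0.0192 ff 107.27346897125244
shift [-0.0011 -0.0008  0.0014] turn [0.0012 0.0012 0.011 ] | rows>= 1.0
```

>>> {"name": "drive_tool", "arguments": {"targets": [[0,0,0,-0.003,0,0,0],[0,0,0,-0.006,0,0,0],[0,0,0,-0.009,0,0,0],[0,0,0,-0.012,0,0,0],[0,0,0,-0.012,0,0,0]]}}

```text
time_s: 3.95
eef_pos: [0.464, -0.0471, 0.0376]
ee_rot: [0.0, 0.616, 0.788, 0.0]
wrist_force: [0.8, 0.7, -6.2]
opening: 0.0194
finger_force: 107.7
```

>>> {"name": "drive_tool", "arguments": {"targets": [[0,0,0,0,0,0,0],[0,0,0,0,0,0,0]]}}

```text
time_s: 4.2
eef_pos: [0.4637, -0.047, 0.0372]
ee_rot: [-0.0, 0.616, 0.788, -0.0]
wrist_force: [0.3, -0.1, -6.3]
opening: 0.0192
finger_force: 107.7
```

```bash
python3 plan.py; python3 -c "
from h import *
snap('wrist','w2');snap('side','s3')
f=cv2.imread('pics/s3.png')[200:360,280:440]; cv2.imwrite('pics/c3.png',cv2.resize(f,None,fx=3,fy=3))"; python3 plan.py
```

```text
t 4.2 p [ 0.4637 -0.047   0.0372] yaw 103.92 tilt [ 0.0001 -0.0002] F [ 0.3  -0.11 -6.28] M [0.023 0.014 0.025] open 0.0192 ff 107.66638398170471
t 4.3 p [ 0.4637 -0.047   0.0372] yaw 103.92 tilt [ 0.0001 -0.0002] F [ 0.52  0.49 -5.62] M [-0.011  0.004 -0.019] open 0.0191 ff 107.66681671142578
```

View pics/w2.png

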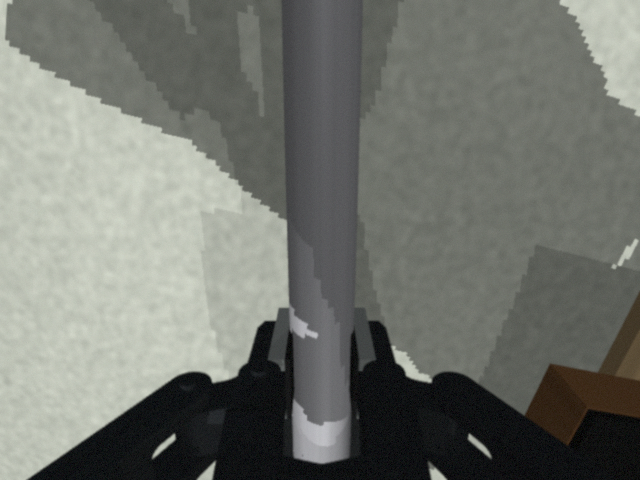

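View pics/c3.png

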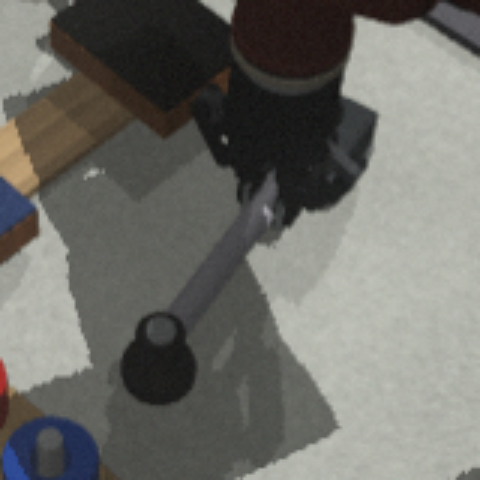

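```bash
python3 - <<'E'
from h import *
a=cv2.imread('pics/s2.png');b=cv2.imread('pics/s3.png')
c=w2px('s2',[[.4286,.0935,.04+z] for z in(0,.011,.022)]);print(c.round(1))
u,v=c[0].astype(int);h=16
t=a[v-h:v+h,u-h:u+h];t=cv2.resize(t,None,fx=4,fy=4);S=cv2.resize(b[v-50:v+50,u-50:u+50],None,fx=4,fy=4)
r=cv2.matchTemplate(S,t,cv2.TM_CCOEFF_NORMED);_,m,_,l=cv2.minMaxLoc(r);print(m,l[0]/4-(50-h),l[1]/4-(50-h))
E
```

```text
[[334.8 315.9]
 [335.  313. ]
 [335.2 310.1]]
0.9721851944923401 0.25 -2.75
```

>>> {"name": "drive_tool", "arguments": {"targets": [[0,0,0,-0.004,0,0,0],[0,0,0,-0.008,0,0,0],[0,0,0,-0.012,0,0,0],[0,0,0,-0.012,0,0,0],[0,0,0,-0.012,0,0,0]], "newtons": 120}}

```text
time_s: 4.92
eef_pos: [0.4638, -0.047, 0.0493]
ee_rot: [0.0, 0.616, 0.788, 0.0]
wrist_force: [0.6, -0.5, -6.2]
opening: 0.0188
finger_force: 117.7
```

```bash
python3 - <<'E'
from h import *
F=[];M=[]
for i in range(14):
    env.snapshot('side'); s=env.read_state(); F.append(s['wrist_force']);M.append(s['moment'])
F=np.array(F);M=np.array(M);u=np.array([-.24,.97,0]); n=np.cross(u,[0,0,1])
print(F.mean(0).round(3),M.mean(0).round(4),M.std(0).round(3)); Mn=M.mean(0)
# weight at offset d*u: moment = d u x (0,0,Fz)
print('offset mm',1000*(Mn@n)/F.mean(0)[2], 'N z')
st()
snap('side','s4')
a=cv2.imread('pics/s2.png');b=cv2.imread('pics/s4.png')
c=w2px('s2',[[.4286,.0935,.04+z] for z in(0,.011,.023)]);print(c.round(1))
u,v=c[0].astype(int);h=16
t=a[v-h:v+h,u-h:u+h];t=cv2.resize(t,None,fx=4,fy=4);S=cv2.resize(b[v-50:v+50,u-50:u+50],None,fx=4,fy=4)
r=cv2.matchTemplate(S,t,cv2.TM_CCOEFF_NORMED);_,m,_,l=cv2.minMaxLoc(r);print(m,l[0]/4-(50-h),l[1]/4-(50-h))
E
```

```text
[-0.147 -0.043 -5.921] [-0.0162  0.0066  0.0023] [0.036 0.03  0.023]
offset mm 2.389955458812119 N z
time_s 5.625
joints [-0.2705  0.0776  2.0785  0.      0.9855 -0.5135]
dq [ 0.0005 -0.0007  0.0007  0.0002  0.0013  0.0005]
joint_torque [ 1.40000e-03 -3.79459e+01 -3.39632e+01  7.20000e-03  5.70000e-03
  0.00000e+00]
eef_pos [ 0.4638 -0.047   0.0493]
ee_rot [-0.      0.6162  0.7876  0.    ]
wrist_force [ 0.2783 -0.2966 -6.1219]
moment [-0.0044 -0.0063 -0.0194]
finger_force 117.6813
opening 0.0187
[[334.8 315.9]
 [335.  313. ]
 [335.2 309.9]]
0.9738197922706604 0.5 -6.0
```

>>> {"name": "drive_tool", "arguments": {"targets": [[0,0,0,-0.02,0,0,0],[0,0,0,-0.05,0,0,0],[0,0,0,-0.08,0,0,0],[0,0,0,-0.11,0,0,0],[0,0,0,-0.14,0,0,0]]}}

```text
time_s: 6.3
eef_pos: [0.4635, -0.047, 0.1902]
ee_rot: [-0.0, 0.616, 0.788, -0.0]
wrist_force: [0.5, -0.4, -6.4]
opening: 0.0189
finger_force: 118.0
```

>>> {"name": "drive_tool", "arguments": {"targets": [[0,0,0,-0.015,0,0,0],[0,0,0,-0.02,0,0,0],[0,0,0,-0.02,0,0,0],[0,0,0,-0.02,0,0,0],[0,0,0,-0.02,0,0,0]]}}

```text
time_s: 6.92
eef_pos: [0.4632, -0.0469, 0.2083]
ee_rot: [-0.001, 0.616, 0.788, -0.0]
wrist_force: [0.2, -0.2, -6.0]
opening: 0.0192
finger_force: 118.1
```

>>> {"name": "drive_tool", "arguments": {"targets": [[0,0,0,0,0,0,0],[0,0,0,0,0,0,0],[0,0,0,0,0,0,0],[0,0,0,0,0,0,0],[0,0,0,0,0,0,0]]}}

```text
time_s: 7.55
eef_pos: [0.4638, -0.0471, 0.2094]
ee_rot: [0.0, 0.616, 0.788, 0.0]
wrist_force: [0.4, -0.2, -5.8]
opening: 0.0189
finger_force: 118.1
```

>>> {"name": "drive_tool", "arguments": {"targets": [[0,0,0,0,0,0,0],[0,0,0,0,0,0,0],[0,0,0,0,0,0,0],[0,0,0,0,0,0,0],[0,0,0,0,0,0,0]]}}

```text
time_s: 8.18
eef_pos: [0.4638, -0.0471, 0.2093]
ee_rot: [-0.0, 0.616, 0.788, 0.0]
wrist_force: [-0.4, 0.1, -6.3]
opening: 0.0189
finger_force: 118.1
```

```bash
python3 plan.py .6361 -.0238 .209 90.7 .6361 -.0238 .08 90.7; python3 -c "
from h import *
snap('side','s5');f=cv2.imread('pics/s5.png')[100:340,240:500]; cv2.imwrite('pics/c5.png',cv2.resize(f,None,fx=2,fy=2))"
```

```text
t 8.18 p [ 0.4638 -0.0471  0.2093] yaw 103.92 tilt [ 0. -0.] F [-0.4   0.13 -6.33] M [ 0.03  -0.017  0.064] open 0.0189 ff 118.10261249542236
shift [-0.0189  0.1729  0.0003] turn [-0.     -0.      0.4406] | rows>= 3.0
shift [0.    0.    0.129] turn [0. 0. 0.] | rows>= 3.0
```

View pics/c5.png

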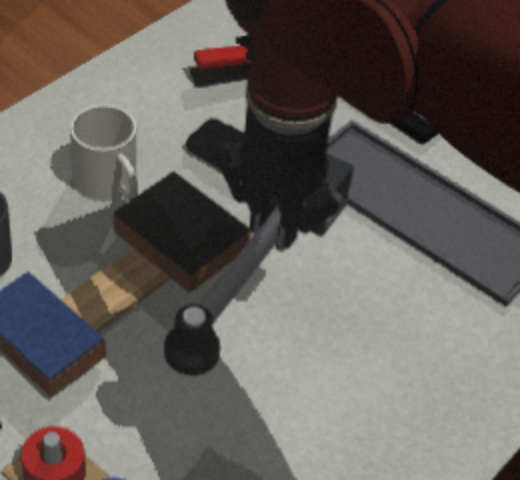

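The arm hangs in the air, visually level, with the swivel top at about (337,258) in the full image. I'll carry it over the stand now.

>>> {"name": "drive_tool", "arguments": {"targets": [[0,-0.002,0.02,0,0,0,0.05],[0,-0.006,0.055,0,0,0,0.14],[0,-0.01,0.095,0,0,0,0.25],[0,-0.014,0.13,0,0,0,0.34],[0,-0.018,0.16,0,0,0,0.42]]}}

```text
time_s: 8.85
eef_pos: [0.6246, -0.0258, 0.2088]
ee_rot: [-0.0, 0.699, 0.715, -0.0]
wrist_force: [-0.8, 0.0, -6.1]
opening: 0.019
finger_force: 117.5
```

>>> {"name": "drive_tool", "arguments": {"targets": [[0,0.002,0.013,0,0,0,0.02],[0,0.002,0.013,0,0,0,0.02],[0,0.002,0.013,0,0,0,0.02],[0,0.002,0.013,0,0,0,0.02],[0,0.002,0.013,0,0,0,0.02]]}}

```text
time_s: 9.48
eef_pos: [0.636, -0.0238, 0.2096]
ee_rot: [0.0, 0.703, 0.711, 0.0]
wrist_force: [-0.7, -0.4, -6.9]
opening: 0.0189
finger_force: 118.4
```

```bash
python3 plan.py .6361 -.0238 .209 90.7 .6361 -.0238 .09 90.7; python3 -c "
from h import *
snap('wrist','w3');snap('top','t3');snap('side','s6')
print(w2px('s5',[[.4286,.0935,.052+z] for z in (.17,.182,.194)]))
f=cv2.imread('pics/w3.png');g=cv2.imread('pics/s6.png');cv2.imwrite('pics/c6.png',np.hstack([cv2.resize(f,(400,300)),cv2.resize(g[100:340,180:500],(400,300))]))"
```

```text
t 9.47 p [ 0.636  -0.0238  0.2096] yaw 90.71 tilt [-0.      0.0002] F [-0.66 -0.45 -6.91] M [-0.089  0.009  0.005] open 0.0189 ff 118.36735725402832
shift [0.     0.0001 0.0006] turn [0.0004 0.0001 0.0004] | rows>= 1.0
shift [0.    0.    0.119] turn [0. 0. 0.] | rows>= 2.0
[[338.50731969 262.74843216]
 [338.78461551 258.75746935]
 [339.06651059 254.6976043 ]]
```

View pics/c6.png

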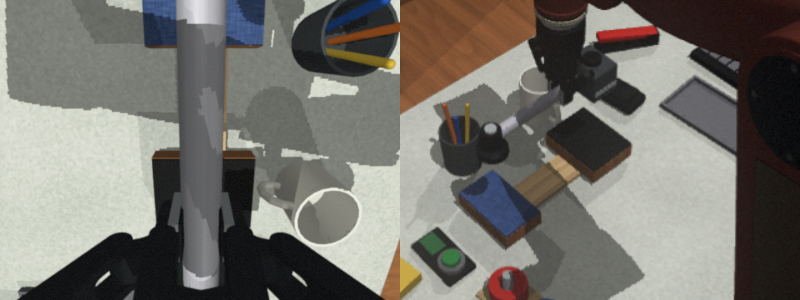

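```bash
python3 - <<'E'
from h import *
k=1.6
for u,v in((153,158),(256,158),(145,45),(264,45)): print(px2w('w3',u*k,v*k,.045).round(4))
E
```

```text
[ 0.5766 -0.0495  0.045 ]
[ 0.7034 -0.0481  0.045 ]
[0.5735 0.0802 0.045 ]
[0.7024 0.0818 0.045 ]
```

>>> {"name": "drive_tool", "arguments": {"targets": [[0,0,0,0.03,0,0,0],[0,0,0,0.07,0,0,0],[0,0,0,0.1,0,0,0],[0,0,0,0.115,0,0,0],[0,0,0,0.115,0,0,0]]}}

```text
time_s: 10.25
eef_pos: [0.6356, -0.0236, 0.0933]
ee_rot: [-0.001, 0.703, 0.712, -0.001]
wrist_force: [-0.8, -0.2, -5.6]
opening: 0.0186
finger_force: 118.5
```

```bash
python3 plan.py .6361 -.0238 .0715 90.7; python3 -c "
from h import *
snap('wrist','w4')"
```

```text
t 10.25 p [ 0.6356 -0.0236  0.0933] yaw 90.72 tilt [ 0.0004 -0.0021] F [-0.77 -0.24 -5.61] M [-0.006  0.023  0.029] open 0.0186 ff 118.4872555732727
shift [-0.0002  0.0005  0.0218] turn [-0.0041 -0.0007  0.0007] | rows>= 1.0
```

View pics/w4.png

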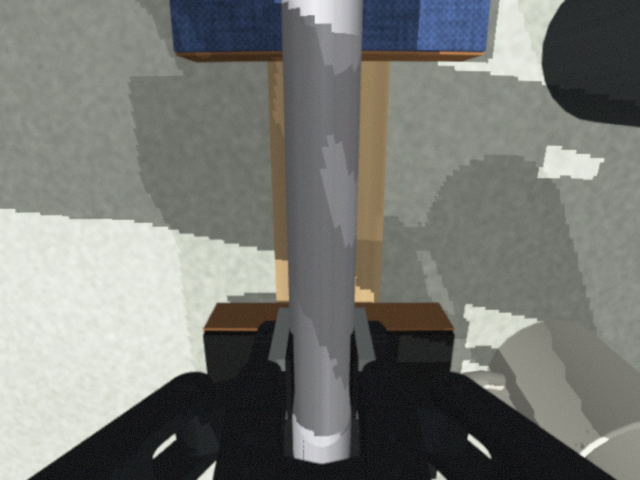

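```bash
python3 - <<'E'
from h import *
for u,v in((206,331),(454,331),(176,51),(487,51)): print(px2w('w4',u,v,.045).round(4))
for v in (420,100):
    for u in ((293,351),(286,359))[v<200]: print(px2w('w4',u,v,.102).round(4))
E
```

```text
[ 0.5767 -0.0498  0.045 ]
[ 0.7022 -0.0483  0.045 ]
[0.5738 0.0801 0.045 ]
[0.7016 0.0817 0.045 ]
[ 0.6245 -0.0543  0.102 ]
[ 0.6465 -0.054   0.102 ]
[0.6237 0.0601 0.102 ]
[0.6448 0.0604 0.102 ]
```

>>> {"name": "drive_tool", "arguments": {"targets": [[0,0.001,0.002,0.008,0,0,0],[0,0.001,0.002,0.014,0,0,0],[0,0.001,0.002,0.018,0,0,0],[0,0.001,0.002,0.021,0,0,0],[0,0.001,0.002,0.021,0,0,0]]}}

```text
time_s: 10.92
eef_pos: [0.6381, -0.0227, 0.073]
ee_rot: [-0.0, 0.703, 0.712, -0.0]
wrist_force: [0.1, -0.7, -5.8]
opening: 0.0187
finger_force: 118.5
```

>>> {"name": "drive_tool", "arguments": {"targets": [[0,0,0,0.001,0,0,0],[0,0,0,0.002,0,0,0],[0,0,0,0.002,0,0,0]]}}

```text
time_s: 11.3
eef_pos: [0.6385, -0.0228, 0.0715]
ee_rot: [0.0, 0.703, 0.712, 0.0]
wrist_force: [-1.3, 0.1, -4.9]
opening: 0.0187
finger_force: 119.0
```

```bash
python3 plan.py .638 -.0228 .0715 90.7
```

```text
t 11.3 p [ 0.6385 -0.0228  0.0715] yaw 90.72 tilt [-0.0001  0.0003] F [-1.3  0.1 -4.9] M [-0.013 -0.011 -0.027] open 0.0187 ff 119.01854395866394
shift [-0.     -0.0005  0.    ] turn [0.0006 0.0002 0.0006] | rows>= 1.0
```

Beginning contact; another 1 mm or so.

>>> {"name": "drive_tool", "arguments": {"targets": [[0,0,0,0.0005,0,0,0],[0,0,0,0.001,0,0,0],[0,0,0,0.001,0,0,0]]}}

```text
time_s: 11.68
eef_pos: [0.6385, -0.0227, 0.0715]
ee_rot: [0.0, 0.703, 0.712, 0.0]
wrist_force: [-4.7, 1.3, 3.8]
opening: 0.019
finger_force: 119.9
```

>>> {"name": "drive_tool", "arguments": {"targets": [[0,0,0,0.0005,0,0,0],[0,0,0,0.001,0,0,0],[0,0,0,0.001,0,0,0]]}}

```text
time_s: 12.05
eef_pos: [0.6385, -0.0228, 0.0714]
ee_rot: [0.0, 0.703, 0.712, -0.0]
wrist_force: [-9.5, -0.8, 10.3]
opening: 0.0188
finger_force: 120.6
```

>>> {"name": "drive_tool", "arguments": {"targets": [[0,0,0,-0.0015,0,0,0],[0,0,0,-0.0015,0,0,0]], "newtons": 30}}

```text
time_s: 12.3
eef_pos: [0.6386, -0.0228, 0.0714]
ee_rot: [0.0, 0.703, 0.712, 0.0]
wrist_force: [-3.7, 0.2, 4.1]
opening: 0.019
finger_force: 119.3
```

>>> {"name": "drive_tool", "arguments": {"targets": [[0.6,0,0,0,0,0,0],[1,0,0,0,0,0,0],[1,0,0,0,0,0,0],[1,0,0,0,0,0,0],[1,0,0,0,0,0,0]]}}

```text
time_s: 12.92
eef_pos: [0.6384, -0.0227, 0.0708]
ee_rot: [0.0, 0.703, 0.712, 0.0]
wrist_force: [0.7, 0.7, 0.3]
opening: 0.0855
finger_force: 0.0
```

>>> {"name": "drive_tool", "arguments": {"targets": [[1,0,0,-0.03,0,0,0],[1,0,0,-0.09,0,0,0],[1,0,0,-0.15,0,0,0],[1,0,0,-0.17,0,0,0],[1,0,0,-0.17,0,0,0]]}}

```text
time_s: 13.55
eef_pos: [0.6393, -0.0229, 0.2426]
ee_rot: [0.001, 0.703, 0.712, 0.001]
wrist_force: [-0.5, -0.6, -0.9]
opening: 0.0857
finger_force: 0.0
```

```bash
python3 -c "
from h import *
snap('wrist','w5')"; python3 plan.py .55 .15 .24 45 .4977 .2109 .21 0
```

```text
t 13.6 p [ 0.6381 -0.0227  0.2401] yaw 90.72 tilt [ 0.0001 -0.0004] F [-0.79  0.16 -1.08] M [ 0.017 -0.002  0.007] open 0.0855 ff 0.0
shift [ 1.738e-01 -8.590e-02  1.000e-04] turn [-8.0000e-04  2.0000e-04  1.5239e+00] | rows>= 5.0
shift [ 0.0061 -0.08    0.03  ] turn [0.  0.  1.5] | rows>= 5.0
```

View pics/w5.png

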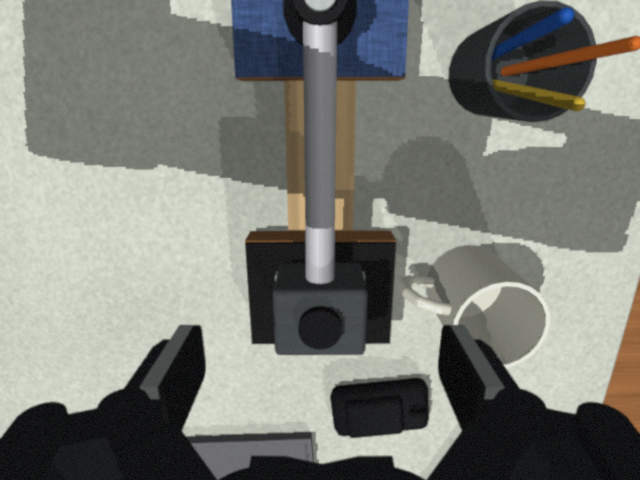

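```bash
python3 plan.py .58 .06 .24 61 .54 .15 .24 31 .4977 .2109 .2 1.5; python3 - <<'E'
from h import *
f=cv2.imread('pics/top1.png'); hsv=cv2.cvtColor(f,cv2.COLOR_BGR2HSV)
t=np.linspace(0,6.283,90); 
def box(c): 
    P=np.vstack([np.c_[c[0]+.032*np.cos(t),c[1]+.032*np.sin(t),0*t+z] for z in(.008,.048)]); q=w2px('top1',P); return np.r_[q.min(0),q.max(0)]
for n,c,lo,hi,w in(('red',(.4977,.2109),0,6,(180,310,240,250)),('blue',(.4123,.2082),105,125,(185,345,240,300)),('green',(.3998,.3712),55,80,(100,350,155,300))):
    m=cv2.inRange(hsv,(lo,120,50),(hi,255,255)); k=np.zeros_like(m); k[w[3]:w[1],w[0]:w[2]]=m[w[3]:w[1],w[0]:w[2]]
    v,u=np.nonzero(k); B=np.r_[u.min()-.5,v.min()-.5,u.max()+.5,v.max()+.5]; d=B-box(c); print(n,d.round(1))
    px=np.array([(d[0]+d[2])/2,(d[1]+d[3])/2]); a=w2px('top1',[*c,.048])[0]+px; print(px2w('top1',*a,.048).round(4))
E
```

```text
t 13.6 p [ 0.6381 -0.0227  0.2401] yaw 90.72 tilt [ 0.0001 -0.0004] F [-0.79  0.16 -1.08] M [ 0.017 -0.002  0.007] open 0.0855 ff 0.0
shift [ 0.0834 -0.057   0.0001] turn [-8.000e-04  0.000e+00  9.906e-01] | rows>= 3.0
shift [ 0.0593 -0.0786  0.    ] turn [0. 0. 1.] | rows>= 3.0
shift [-0.0049 -0.074   0.04  ] turn [0.     0.     0.9833] | rows>= 3.0
red [-1.4 -0.6 -2.3 -0.5]
[0.4988 0.2145 0.048 ]
blue [ 0.1  0.7 -1.2 -0.6]
[0.4123 0.2092 0.048 ]
green [ 0.1  0.3 -2.8 -1. ]
[0.4005 0.3738 0.048 ]
```

>>> {"name": "drive_tool", "arguments": {"targets": [[1,0.083,-0.057,0,0,0,0.99],[1,0.083,-0.057,0,0,0,0.99],[1,0.083,-0.057,0,0,0,0.99],[1,0.083,-0.057,0,0,0,0.99]]}}

```text
time_s: 14.1
eef_pos: [0.5787, 0.06, 0.2377]
ee_rot: [-0.001, 0.861, 0.509, -0.002]
wrist_force: [0.2, -1.0, -0.0]
opening: 0.0851
finger_force: 0.0
```

>>> {"name": "drive_tool", "arguments": {"targets": [[1,0.059,-0.079,0,0,0,1],[1,0.059,-0.079,0,0,0,1],[1,0.059,-0.079,0,0,0,1],[1,0.059,-0.079,0,0,0,1]]}}

```text
time_s: 14.6
eef_pos: [0.5392, 0.1493, 0.2392]
ee_rot: [-0.0, 0.963, 0.269, -0.001]
wrist_force: [-0.5, 0.2, 0.1]
opening: 0.0854
finger_force: 0.0
```

>>> {"name": "drive_tool", "arguments": {"targets": [[1,-0.005,-0.074,0.04,0,0,0.983],[1,-0.005,-0.074,0.04,0,0,0.983],[1,-0.005,-0.074,0.04,0,0,0.983],[1,-0.005,-0.074,0.04,0,0,0.983],[1,-0.005,-0.074,0.04,0,0,0.983]]}}

```text
time_s: 15.22
eef_pos: [0.4977, 0.2096, 0.2006]
ee_rot: [0.0, 1.0, 0.015, -0.0]
wrist_force: [-0.1, 0.3, -0.1]
opening: 0.0854
finger_force: 0.0
```

```bash
python3 plan.py .4983 .213 .2 1.5 .4983 .213 .032 1.5; python3 -c "
from h import *
snap('wrist','w6')"
```

```text
t 15.22 p [0.4977 0.2096 0.2006] yaw 1.74 tilt [-0.0003  0.0002] F [-0.11  0.31 -0.15] M [-0.039 -0.043 -0.007] open 0.0854 ff 0.0
shift [ 0.0007 -0.0033  0.0006] turn [0.0003 0.0006 0.0081] | rows>= 1.0
shift [0.    0.    0.168] turn [0. 0. 0.] | rows>= 3.0
```

View pics/w6.png

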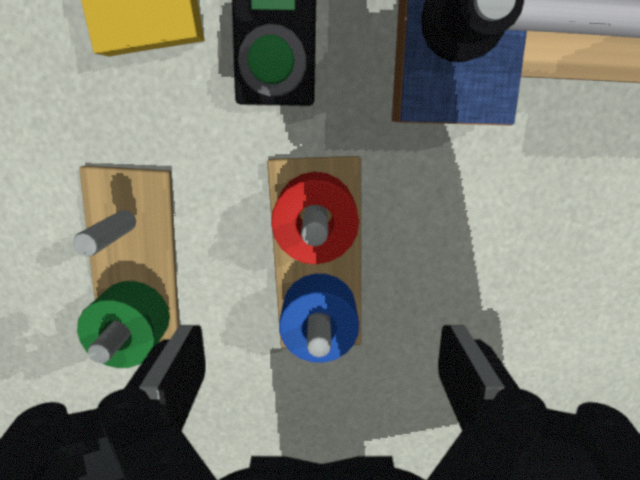

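```bash
python3 - <<'E'
from h import *
for n,u,v in(('r',315,234),('b',318.5,346),('g',100,352),('e',86,243)): print(n,px2w('w6',u,v,.075).round(4))
hsv=cv2.cvtColor(cv2.imread('pics/w6.png'),cv2.COLOR_BGR2HSV)
t=np.linspace(0,6.283,90)
def box(c): 
    q=w2px('w6',np.vstack([np.c_[c[0]+.032*np.cos(t),c[1]+.032*np.sin(t),0*t+z] for z in(.008,.048)])); return np.r_[q.min(0),q.max(0)]
for n,c,lo,hi,w in(('red',(.4983,.213),0,6,(250,400,120,275)),('blue',(.4123,.2092),105,125,(260,380,262,400)),('green',(.4,.373),55,80,(60,180,260,400))):
    m=cv2.inRange(hsv,(lo,120,30),(hi,255,255)); k=np.zeros_like(m); k[w[2]:w[3],w[0]:w[1]]=m[w[2]:w[3],w[0]:w[1]]
    m=cv2.morphologyEx(k,cv2.MORPH_OPEN,np.ones((3,3))); v,u=np.nonzero(m); B=np.r_[u.min()-.5,v.min()-.5,u.max()+.5,v.max()+.5]; d=B-box(c); 
    a=w2px('w6',[*c,.048])[0]+[(d[0]+d[2])/2,(d[1]+d[3])/2]; print(n,d.round(1),px2w('w6',*a,.048).round(4))
print(px2w('w6',271,59,.034))
E
```

```text
r [0.499  0.2139 0.075 ]
b [0.4141 0.2092 0.075 ]
g [0.4026 0.3716 0.075 ]
e [0.4882 0.3684 0.075 ]
red [-0.8  0.4 -2.6 -1.9] [0.4988 0.2143 0.048 ]
blue [ 1.3  1.2 -0.8 -2.1] [0.4127 0.209  0.048 ]
green [ 1.1  1.6 -2.8 -3. ] [0.4006 0.3736 0.048 ]
[0.60901029 0.24692689 0.034     ]
```

>>> {"name": "drive_tool", "arguments": {"targets": [[1,0.001,-0.0045,0.06,0,0,0],[1,0.001,-0.0045,0.11,0,0,0],[1,0.001,-0.0045,0.15,0,0,0],[1,0.001,-0.0045,0.168,0,0,0],[1,0.001,-0.0045,0.168,0,0,0]]}}

```text
time_s: 15.9
eef_pos: [0.4978, 0.2144, 0.0321]
ee_rot: [0.0, 1.0, 0.014, -0.001]
wrist_force: [-0.9, -0.3, -0.1]
opening: 0.0856
finger_force: 0.0
```

>>> {"name": "drive_tool", "arguments": {"targets": [[0.3,0,0,0,0,0,0],[0.3,0,0,0,0,0,0],[0.3,0,0,0,0,0,0],[0.3,0,0,0,0,0,0]], "newtons": 40}}

```text
time_s: 16.4
eef_pos: [0.5003, 0.2154, 0.0353]
ee_rot: [-0.001, 1.0, 0.013, 0.002]
wrist_force: [0.1, -0.4, 6.4]
opening: 0.0616
finger_force: 44.3
```

```bash
python3 plan.py
```

```text
t 16.4 p [0.5003 0.2154 0.0353] yaw 1.54 tilt [ 0.0045 -0.0011] F [ 0.07 -0.41  6.36] M [ 0.067 -0.001  0.001] open 0.0616 ff 44.270535288378596
```

>>> {"name": "drive_tool", "arguments": {"targets": [[0.3,0,0,-0.015,0,0,0],[0.3,0,0,-0.04,0,0,0],[0.3,0,0,-0.08,0,0,0],[0.3,0,0,-0.12,0,0,0],[0.3,0,0,-0.14,0,0,0]]}}

```text
time_s: 17.02
eef_pos: [0.4994, 0.2152, 0.1768]
ee_rot: [-0.001, 1.0, 0.013, 0.002]
wrist_force: [-0.5, 1.3, -1.0]
opening: 0.0614
finger_force: 43.9
```

```bash
python3 plan.py .53 .0 .17 1.5 .575 -.27 .17 3 .575 -.354 .17 3 .575 -.354 .03 3
```

```text
t 17.02 p [0.4994 0.2152 0.1768] yaw 1.54 tilt [ 0.0045 -0.0011] F [-0.48  1.28 -0.96] M [ 0.063 -0.002  0.047] open 0.0614 ff 43.918016189709306
shift [0.0248 0.216  0.0067] turn [-0.0021 -0.0087  0.0014] | rows>= 4.0
shift [0.0379 0.2711 0.    ] turn [ 0.    0.   -0.05] | rows>= 5.0
shift [-0.0044  0.0839  0.    ] turn [0. 0. 0.] | rows>= 2.0
shift [0.   0.   0.14] turn [0. 0. 0.] | rows>= 3.0
```

>>> {"name": "drive_tool", "arguments": {"targets": [[0.3,0,0.05,0,0,0,0],[0.3,0,0.11,0,0,0,0],[0.3,0,0.17,0,0,0,0],[0.3,0,0.23,0,0,0,0],[0.3,0,0.29,0,0,0,0]]}}

```text
time_s: 17.65
eef_pos: [0.5058, -0.0769, 0.1741]
ee_rot: [0.0, 1.0, 0.014, 0.001]
wrist_force: [1.1, -0.2, -0.8]
opening: 0.0614
finger_force: 43.9
```

>>> {"name": "drive_tool", "arguments": {"targets": [[0.3,0,0.06,0,0,0,-0.05],[0.3,0,0.12,0,0,0,-0.05],[0.3,0.01,0.18,0,0,0,-0.05],[0.3,0.04,0.23,0,0,0,-0.05],[0.3,0.065,0.26,0,0,0,-0.05]]}}

```text
time_s: 18.27
eef_pos: [0.5782, -0.3361, 0.174]
ee_rot: [0.0, 1.0, 0.025, 0.0]
wrist_force: [0.4, -0.6, -0.3]
opening: 0.0615
finger_force: 44.0
```

```bash
python3 plan.py .575 -.354 .12 3 .575 -.354 .032 3; python3 -c "
from h import *
snap('wrist','w7')"
```

```text
t 18.27 p [ 0.5782 -0.3361  0.174 ] yaw 2.9 tilt [0.0008 0.001 ] F [ 0.38 -0.6  -0.29] M [-0.007  0.029  0.028] open 0.0615 ff 43.9804891962558
shift [-0.0041  0.0176  0.054 ] turn [ 0.0019 -0.0015 -0.0033] | rows>= 1.0
shift [0.    0.    0.088] turn [0. 0. 0.] | rows>= 2.0
```

View pics/w7.png

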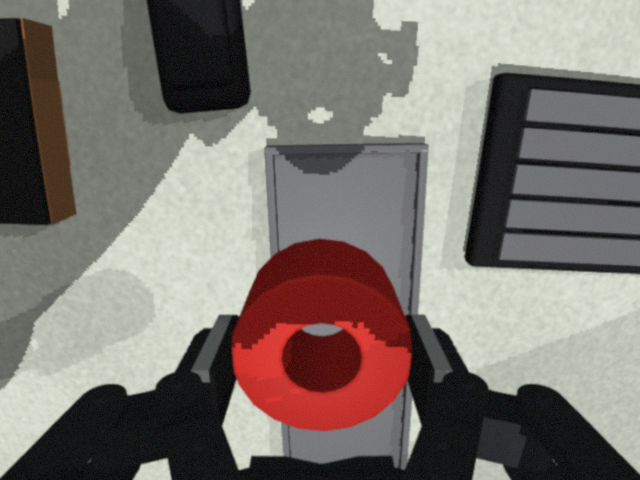

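The red roll is held level. The tray's far corners are at (266,147) and (427,147), and its side edges pass (287,460) and (404,460).

```bash
python3 - <<'E'
from h import *
for u,v in((266,147),(427,147),(283,440),(408,440)): print(px2w('w7',u,v,.012).round(4))
E
```

```text
[ 0.6306 -0.2946  0.012 ]
[ 0.6365 -0.408   0.012 ]
[ 0.3705 -0.3115  0.012 ]
[ 0.3757 -0.4258  0.012 ]
```

>>> {"name": "drive_tool", "arguments": {"targets": [[0.3,-0.004,0.019,0.02,0,0,0],[0.3,-0.004,0.019,0.06,0,0,0],[0.3,-0.004,0.019,0.1,0,0,0],[0.3,-0.004,0.019,0.13,0,0,0],[0.3,-0.004,0.019,0.14,0,0,0]]}}

```text
time_s: 18.95
eef_pos: [0.5716, -0.3502, 0.0311]
ee_rot: [-0.003, 1.0, 0.027, -0.003]
wrist_force: [-16.8, 10.5, 37.1]
opening: 0.0617
finger_force: 47.1
```

>>> {"name": "drive_tool", "arguments": {"targets": [[0.3,0,0,0.001,0,0,0],[0.3,0,0,0.0015,0,0,0],[0.3,0,0,0.0015,0,0,0]]}}

```text
time_s: 19.32
eef_pos: [0.575, -0.3526, 0.0318]
ee_rot: [0.0, 1.0, 0.027, 0.0]
wrist_force: [0.1, 0.1, -0.8]
opening: 0.0616
finger_force: 43.5
```

```bash
python3 plan.py .575 -.3552 .032 3
```

```text
t 19.32 p [ 0.575  -0.3526  0.0318] yaw 3.04 tilt [0.0005 0.0005] F [ 0.09  0.13 -0.82] M [0.029 0.017 0.027] open 0.0616 ff 43.511088006198406
shift [-0.0001  0.0026 -0.0002] turn [ 0.001  -0.0009  0.0012] | rows>= 1.0
```

>>> {"name": "drive_tool", "arguments": {"targets": [[0.9,0,0,0,0,0,0],[0.9,0,0,0,0,0,0],[0.9,0,0,0,0,0,0]]}}

```text
time_s: 19.7
eef_pos: [0.575, -0.3525, 0.0314]
ee_rot: [0.0, 1.0, 0.026, 0.0]
wrist_force: [0.2, 0.5, -0.7]
opening: 0.0769
finger_force: 0.0
```

>>> {"name": "drive_tool", "arguments": {"targets": [[0.9,0,0,-0.03,0,0,0],[0.9,0,0,-0.08,0,0,0],[1,0,0,-0.14,0,0,0],[1,0,0,-0.18,0,0,0],[1,0,0,-0.18,0,0,0]]}}

```text
time_s: 20.32
eef_pos: [0.5771, -0.3541, 0.2172]
ee_rot: [0.003, 1.0, 0.026, 0.004]
wrist_force: [0.9, -0.2, 0.4]
opening: 0.0857
finger_force: 0.0
```

```bash
cat > ring.py <<'E'
# ring.py file z colour x y : find roll whose underside is at z, from its outline, near guess x y
import sys; from h import *
f,z,n,x,y=sys.argv[1],float(sys.argv[2]),sys.argv[3],float(sys.argv[4]),float(sys.argv[5])
lo,hi={'red':(0,6),'blue':(105,125),'green':(55,80)}[n]
hsv=cv2.cvtColor(cv2.imread(f'pics/{f}.png'),cv2.COLOR_BGR2HSV); t=np.linspace(0,6.283,90)
c=np.array([x,y])
for _ in range(4):
    q=w2px(f,np.vstack([np.c_[c[0]+.032*np.cos(t),c[1]+.032*np.sin(t),0*t+h] for h in(z,z+.04)])); b=np.r_[q.min(0),q.max(0)]
    k=np.zeros((480,640),np.uint8); g=10; W=np.r_[b[:2]-g,b[2:]+g].astype(int).clip(0); k[W[1]:W[3],W[0]:W[2]]=1
    m=cv2.morphologyEx(cv2.inRange(hsv,(lo,120,30),(hi,255,255))*k,cv2.MORPH_OPEN,np.ones((3,3))); v,u=np.nonzero(m)
    d=np.r_[u.min()-.5,v.min()-.5,u.max()+.5,v.max()+.5]-b
    a=w2px(f,[*c,z+.04])[0]+[(d[0]+d[2])/2,(d[1]+d[3])/2]; c=px2w(f,*a,z+.04)[:2]
print(n,c.round(4),d.round(1))
E
python3 -c "
from h import *
snap('top','t4')"; python3 ring.py t4 .004 red .575 -.3526;python3 ring.py t4 .008 blue .4127 .209;python3 ring.py t4 .008 green .4 .373; python3 plan.py .50 -.1 .212 3 .4127 .209 .17 3 .4127 .209 .035 3
```

```text
red [ 0.5745 -0.3554] [ 2.3  0.8 -2.3 -0.8]
blue [0.4123 0.2093] [ 0.6  0.6 -0.6 -0.6]
green [0.4005 0.3738] [ 1.5  0.6 -1.5 -0.6]
t 20.38 p [ 0.5759 -0.3532  0.2139] yaw 3.03 tilt [0.0034 0.003 ] F [ 0.37 -0.61 -0.53] M [0.01  0.013 0.024] open 0.0857 ff 0.0
shift [-0.0624 -0.2568  0.0009] turn [ 0.0058 -0.0065  0.0011] | rows>= 5.0
shift [-0.071  -0.3131  0.042 ] turn [0. 0. 0.] | rows>= 6.0
shift [0.    0.    0.135] turn [0. 0. 0.] | rows>= 3.0
```

>>> {"name": "drive_tool", "arguments": {"targets": [[1,-0.062,-0.257,0,0,0,0],[1,-0.062,-0.257,0,0,0,0],[1,-0.062,-0.257,0,0,0,0],[1,-0.062,-0.257,0,0,0,0],[1,-0.062,-0.257,0,0,0,0]]}}

```text
time_s: 21.0
eef_pos: [0.4972, -0.0957, 0.2092]
ee_rot: [-0.001, 1.0, 0.028, -0.002]
wrist_force: [-0.5, -0.4, -0.5]
opening: 0.0854
finger_force: 0.0
```

>>> {"name": "drive_tool", "arguments": {"targets": [[1,-0.071,-0.313,0.042,0,0,0],[1,-0.071,-0.313,0.042,0,0,0],[1,-0.071,-0.313,0.042,0,0,0],[1,-0.071,-0.313,0.042,0,0,0],[1,-0.071,-0.313,0.042,0,0,0]]}}

```text
time_s: 21.62
eef_pos: [0.4143, 0.2001, 0.1696]
ee_rot: [0.0, 1.0, 0.026, -0.0]
wrist_force: [0.4, -0.9, 0.5]
opening: 0.0854
finger_force: 0.0
```

>>> {"name": "drive_tool", "arguments": {"targets": [[1,0,0,0,0,0,0],[1,0,0,0,0,0,0]]}}

```text
time_s: 21.88
eef_pos: [0.415, 0.1985, 0.1699]
ee_rot: [0.001, 1.0, 0.027, -0.001]
wrist_force: [0.4, -0.6, -0.2]
opening: 0.0853
finger_force: 0.0
```

```bash
python3 plan.py .4127 .209 .033 3;python3 -c "
from h import *
snap('wrist','w8')"; python3 ring.py w8 .008 blue .4127 .209
```

```text
t 21.88 p [0.415  0.1985 0.1699] yaw 3.08 tilt [-0.0014  0.0011] F [ 0.4  -0.56 -0.21] M [ 0.007 -0.035  0.033] open 0.0853 ff 0.0
shift [-0.0015 -0.0108  0.1369] turn [0.0021 0.0026 0.0025] | rows>= 3.0
blue [0.4129 0.2089] [ 1.6  2.2 -1.6 -2.2]
```

>>> {"name": "drive_tool", "arguments": {"targets": [[1,-0.0015,-0.0105,0.02,0,0,0],[1,-0.0015,-0.0105,0.06,0,0,0],[1,-0.0015,-0.0105,0.1,0,0,0],[1,-0.0015,-0.0105,0.13,0,0,0],[1,-0.0015,-0.0105,0.137,0,0,0]]}}

```text
time_s: 22.55
eef_pos: [0.4121, 0.2072, 0.0318]
ee_rot: [0.001, 1.0, 0.025, -0.002]
wrist_force: [-0.4, 0.2, -0.0]
opening: 0.0856
finger_force: 0.0
```

>>> {"name": "drive_tool", "arguments": {"targets": [[0.3,0,0,0,0,0,0],[0.3,0,0,0,0,0,0],[0.3,0,0,0,0,0,0],[0.3,0,0,0,0,0,0]], "newtons": 40}}

```text
time_s: 23.05
eef_pos: [0.4144, 0.2097, 0.0352]
ee_rot: [-0.0, 1.0, 0.027, 0.002]
wrist_force: [0.5, -1.5, 6.3]
opening: 0.0631
finger_force: 44.4
```

>>> {"name": "drive_tool", "arguments": {"targets": [[0.3,0,0,-0.015,0,0,0],[0.3,0,0,-0.04,0,0,0],[0.3,0,0,-0.08,0,0,0],[0.3,0,0,-0.12,0,0,0],[0.3,0,0,-0.14,0,0,0]]}}

```text
time_s: 23.68
eef_pos: [0.4138, 0.21, 0.1772]
ee_rot: [-0.001, 1.0, 0.027, 0.002]
wrist_force: [0.3, -0.4, -0.3]
opening: 0.0629
finger_force: 44.2
```

```bash
python3 plan.py .45 -.09 .173 3 .479 -.3615 .173 3 .479 -.3615 .033 3
```

```text
t 23.68 p [0.4138 0.21   0.1772] yaw 3.05 tilt [ 0.0039 -0.0012] F [ 0.31 -0.36 -0.32] M [ 0.014 -0.072  0.001] open 0.0629 ff 44.167329892516136
shift [0.0201 0.3016 0.0039] turn [-0.0024 -0.0075  0.0018] | rows>= 5.0
shift [0.0148 0.2726 0.    ] turn [0. 0. 0.] | rows>= 5.0
shift [0.   0.   0.14] turn [0. 0. 0.] | rows>= 3.0
```

>>> {"name": "drive_tool", "arguments": {"targets": [[0.3,0.02,0.06,0,0,0,0],[0.3,0.02,0.12,0,0,0,0],[0.3,0.02,0.18,0,0,0,0],[0.3,0.02,0.24,0,0,0,0],[0.3,0.02,0.302,0,0,0,0]]}}

```text
time_s: 24.3
eef_pos: [0.4487, -0.0926, 0.1748]
ee_rot: [0.0, 1.0, 0.027, 0.001]
wrist_force: [0.8, 0.4, -0.3]
opening: 0.0628
finger_force: 44.2
```

>>> {"name": "drive_tool", "arguments": {"targets": [[0.3,0.015,0.06,0,0,0,0],[0.3,0.015,0.12,0,0,0,0],[0.3,0.015,0.18,0,0,0,0],[0.3,0.015,0.24,0,0,0,0],[0.3,0.015,0.272,0,0,0,0]]}}

```text
time_s: 24.92
eef_pos: [0.4778, -0.3646, 0.1746]
ee_rot: [0.0, 1.0, 0.025, 0.0]
wrist_force: [0.9, -0.1, -1.0]
opening: 0.0628
finger_force: 44.2
```

>>> {"name": "drive_tool", "arguments": {"targets": [[0.3,0,0,0,0,0,0],[0.3,0,0,0,0,0,0]]}}

```text
time_s: 25.18
eef_pos: [0.4781, -0.361, 0.1739]
ee_rot: [-0.001, 1.0, 0.026, -0.0]
wrist_force: [-0.3, -0.9, -0.6]
opening: 0.0627
finger_force: 44.2
```

```bash
python3 plan.py .479 -.3615 .033 3
```

```text
t 25.18 p [ 0.4781 -0.361   0.1739] yaw 3.03 tilt [-0.0003 -0.001 ] F [-0.3  -0.88 -0.59] M [-0.012  0.01   0.018] open 0.0627 ff 44.209154807031155
shift [0.001  0.0007 0.1409] turn [-0.0019  0.0005  0.0011] | rows>= 3.0
```

>>> {"name": "drive_tool", "arguments": {"targets": [[0.3,0.001,0.001,0.03,0,0,0],[0.3,0.001,0.001,0.065,0,0,0],[0.3,0.001,0.001,0.1,0,0,0],[0.3,0.001,0.001,0.125,0,0,0],[0.3,0.001,0.001,0.133,0,0,0]]}}

```text
time_s: 25.8
eef_pos: [0.4785, -0.3603, 0.0392]
ee_rot: [-0.001, 1.0, 0.027, -0.001]
wrist_force: [0.1, 0.3, -0.5]
opening: 0.0629
finger_force: 44.2
```

>>> {"name": "drive_tool", "arguments": {"targets": [[0.3,0,0,0.002,0,0,0],[0.3,0,0,0.004,0,0,0],[0.3,0,0,0.006,0,0,0],[0.3,0,0,0.007,0,0,0],[0.3,0,0,0.008,0,0,0]]}}

```text
time_s: 26.42
eef_pos: [0.4793, -0.363, 0.033]
ee_rot: [0.0, 1.0, 0.026, 0.0]
wrist_force: [-0.2, 0.9, -0.8]
opening: 0.0627
finger_force: 44.2
```

>>> {"name": "drive_tool", "arguments": {"targets": [[0.3,0,0,0.001,0,0,0],[0.3,0,0,0.001,0,0,0]]}}

```text
time_s: 26.68
eef_pos: [0.4792, -0.3628, 0.0316]
ee_rot: [-0.0, 1.0, 0.026, -0.0]
wrist_force: [0.2, -1.1, -1.4]
opening: 0.0625
finger_force: 44.2
```

>>> {"name": "drive_tool", "arguments": {"targets": [[0.3,0,0,0.0005,0,0,0],[0.3,0,0,0.001,0,0,0],[0.9,0,0,0.001,0,0,0],[0.9,0,0,0.001,0,0,0],[0.9,0,0,0.001,0,0,0]]}}

```text
time_s: 27.3
eef_pos: [0.4793, -0.3628, 0.0307]
ee_rot: [-0.0, 1.0, 0.026, -0.0]
wrist_force: [-0.6, 0.3, 0.8]
opening: 0.0771
finger_force: 0.0
```

>>> {"name": "drive_tool", "arguments": {"targets": [[0.9,0,0,-0.03,0,0,0],[0.9,0,0,-0.08,0,0,0],[1,0,0,-0.14,0,0,0],[1,0,0,-0.18,0,0,0],[1,0,0,-0.18,0,0,0]]}}

```text
time_s: 27.92
eef_pos: [0.4813, -0.3647, 0.2159]
ee_rot: [0.003, 1.0, 0.026, 0.003]
wrist_force: [-0.1, 0.1, -0.0]
opening: 0.0851
finger_force: 0.0
```

```bash
python3 -c "
from h import *
snap('wrist','w9')"; python3 ring.py w9 .004 blue .479 -.3615;python3 ring.py w9 .004 red .5745 -.3554; python3 plan.py .44 -.07 .212 3 .42 .2 .212 0 .4005 .3736 .17 -2 
```

```text
blue [ 0.4785 -0.363 ] [ 0.6  1.3 -0.6 -1.3]
red [ 0.5732 -0.3527] [ 0.6  0.9 -0.6 -0.9]
t 27.98 p [ 0.4801 -0.3637  0.2129] yaw 3.03 tilt [0.0028 0.0031] F [ 0.3   0.21 -0.53] M [ 0.036 -0.008  0.003] open 0.0852 ff 0.0
shift [-2.450e-02 -2.954e-01 -1.000e-04] turn [ 0.006  -0.0054  0.0009] | rows>= 5.0
shift [-0.0058 -0.2707  0.    ] turn [0.  0.  0.1] | rows>= 5.0
shift [-0.0195 -0.1736  0.042 ] turn [0.     0.     0.0667] | rows>= 3.0
```

>>> {"name": "drive_tool", "arguments": {"targets": [[1,-0.0245,-0.295,0,0,0,0],[1,-0.0245,-0.295,0,0,0,0],[1,-0.0245,-0.295,0,0,0,0],[1,-0.0245,-0.295,0,0,0,0],[1,-0.0245,-0.295,0,0,0,0]]}}

```text
time_s: 28.6
eef_pos: [0.4374, -0.0669, 0.2087]
ee_rot: [-0.001, 1.0, 0.027, -0.002]
wrist_force: [0.5, 0.2, -0.0]
opening: 0.0854
finger_force: 0.0
```

>>> {"name": "drive_tool", "arguments": {"targets": [[1,-0.006,-0.271,0,0,0,0.1],[1,-0.006,-0.271,0,0,0,0.1],[1,-0.006,-0.271,0,0,0,0.1],[1,-0.006,-0.271,0,0,0,0.1],[1,-0.006,-0.271,0,0,0,0.1]]}}

```text
time_s: 29.22
eef_pos: [0.4169, 0.2036, 0.2087]
ee_rot: [0.0, 1.0, 0.002, -0.002]
wrist_force: [-0.3, -0.1, -0.1]
opening: 0.0853
finger_force: 0.0
```

>>> {"name": "drive_tool", "arguments": {"targets": [[1,-0.0195,-0.174,0.042,0,0,0.067],[1,-0.0195,-0.174,0.042,0,0,0.067],[1,-0.0195,-0.174,0.042,0,0,0.067],[1,-0.0195,-0.174,0.042,0,0,0.067],[1,-0.0195,-0.174,0.042,0,0,0.067]]}}

```text
time_s: 29.85
eef_pos: [0.3983, 0.374, 0.1669]
ee_rot: [0.001, 1.0, -0.017, -0.001]
wrist_force: [0.4, -0.8, 0.3]
opening: 0.0854
finger_force: 0.0
```

```bash
python3 -c "
from h import *
snap('wrist','w10')"; python3 ring.py w10 .008 green .4005 .3736; python3 plan.py .4005 .3736 .033 -2 
```

```text
green [0.4008 0.3735] [ 1.9  2.3 -1.9 -2.3]
t 29.9 p [0.3989 0.3737 0.1676] yaw -2.0 tilt [-0.0015  0.0016] F [-0.46  0.63 -0.08] M [ 0.046 -0.02   0.018] open 0.0854 ff 0.0
shift [ 1.800e-03 -1.000e-04  1.346e-01] turn [0.0031 0.0029 0.0001] | rows>= 3.0
```

>>> {"name": "drive_tool", "arguments": {"targets": [[1,0.0015,0,0.03,0,0,0],[1,0.0015,0,0.07,0,0,0],[1,0.0015,0,0.11,0,0,0],[1,0.0015,0,0.13,0,0,0],[1,0.0015,0,0.135,0,0,0]]}}

```text
time_s: 30.52
eef_pos: [0.4004, 0.3728, 0.0325]
ee_rot: [0.001, 1.0, -0.018, -0.001]
wrist_force: [0.1, 0.3, 0.6]
opening: 0.0857
finger_force: 0.0
```

>>> {"name": "drive_tool", "arguments": {"targets": [[0.3,0,0,0,0,0,0],[0.3,0,0,0,0,0,0],[0.3,0,0,0,0,0,0],[0.3,0,0,0,0,0,0]], "newtons": 40}}

```text
time_s: 31.02
eef_pos: [0.4022, 0.3753, 0.0355]
ee_rot: [-0.001, 1.0, -0.017, 0.001]
wrist_force: [0.8, -1.9, 6.2]
opening: 0.0628
finger_force: 44.4
```

>>> {"name": "drive_tool", "arguments": {"targets": [[0.3,0,0,-0.015,0,0,0],[0.3,0,0,-0.04,0,0,0],[0.3,0,0,-0.08,0,0,0],[0.3,0,0,-0.12,0,0,0],[0.3,0,0,-0.14,0,0,0]]}}

```text
time_s: 31.65
eef_pos: [0.4017, 0.3756, 0.1775]
ee_rot: [-0.001, 1.0, -0.017, 0.002]
wrist_force: [0.4, -0.5, -0.7]
opening: 0.0629
finger_force: 44.2
```

```bash
python3 plan.py .42 .12 .173 0 .42 -.14 .173 3 .384 -.368 .173 3.5 
```

```text
t 31.65 p [0.4017 0.3756 0.1775] yaw -1.97 tilt [ 0.0034 -0.0028] F [ 0.39 -0.54 -0.68] M [-0.031 -0.004 -0.021] open 0.0629 ff 44.179999865591526
shift [0.0271 0.2548 0.0039] turn [-0.0053 -0.0066 -0.0656] | rows>= 5.0
shift [0.   0.26 0.  ] turn [ 0.   0.  -0.1] | rows>= 5.0
shift [-0.0479  0.2258  0.    ] turn [ 0.      0.     -0.0167] | rows>= 4.0
```

>>> {"name": "drive_tool", "arguments": {"targets": [[0.3,0.006,0.05,0,0,0,-0.066],[0.3,0.012,0.1,0,0,0,-0.066],[0.3,0.018,0.15,0,0,0,-0.066],[0.3,0.022,0.2,0,0,0,-0.066],[0.3,0.027,0.255,0,0,0,-0.066]]}}

```text
time_s: 32.28
eef_pos: [0.4188, 0.1178, 0.1747]
ee_rot: [-0.0, 1.0, 0.0, 0.001]
wrist_force: [0.8, -0.4, -0.2]
opening: 0.063
finger_force: 44.2
```

>>> {"name": "drive_tool", "arguments": {"targets": [[0.3,0,0.06,0,0,0,-0.1],[0.3,0,0.11,0,0,0,-0.1],[0.3,0,0.16,0,0,0,-0.1],[0.3,0,0.21,0,0,0,-0.1],[0.3,0,0.26,0,0,0,-0.1]]}}

```text
time_s: 32.9
eef_pos: [0.4188, -0.1426, 0.1748]
ee_rot: [0.0, 1.0, 0.026, 0.001]
wrist_force: [1.0, 0.1, -0.9]
opening: 0.0626
finger_force: 44.2
```

>>> {"name": "drive_tool", "arguments": {"targets": [[0.3,-0.013,0.06,0,0,0,-0.017],[0.3,-0.024,0.11,0,0,0,-0.017],[0.3,-0.036,0.17,0,0,0,-0.017],[0.3,-0.048,0.226,0,0,0,-0.017],[0.3,-0.048,0.226,0,0,0,-0.017]]}}

```text
time_s: 33.52
eef_pos: [0.3819, -0.3726, 0.1746]
ee_rot: [0.001, 1.0, 0.028, 0.0]
wrist_force: [-0.1, 0.7, -1.1]
opening: 0.0631
finger_force: 44.3
```

```bash
python3 plan.py .384 -.368 .032 3.5 
```

```text
t 33.52 p [ 0.3819 -0.3726  0.1746] yaw 3.26 tilt [0.0004 0.0015] F [-0.15  0.66 -1.1 ] M [ 0.026  0.031 -0.02 ] open 0.0631 ff 44.3168106302619
shift [ 0.0023 -0.0047  0.1426] turn [ 0.0029 -0.0007 -0.008 ] | rows>= 3.0
```

>>> {"name": "drive_tool", "arguments": {"targets": [[0.3,0.002,-0.0015,0.03,0,0,0],[0.3,0.002,-0.0015,0.065,0,0,0],[0.3,0.002,-0.0015,0.1,0,0,0],[0.3,0.002,-0.0015,0.125,0,0,0],[0.3,0.002,-0.0015,0.133,0,0,0]]}}

```text
time_s: 34.15
eef_pos: [0.3843, -0.3654, 0.0395]
ee_rot: [-0.001, 1.0, 0.031, -0.001]
wrist_force: [0.2, 0.8, -0.4]
opening: 0.0631
finger_force: 44.3
```

>>> {"name": "drive_tool", "arguments": {"targets": [[0.3,0,0,0.002,0,0,0],[0.3,0,0,0.004,0,0,0],[0.3,0,0,0.006,0,0,0],[0.3,0,0,0.008,0,0,0],[0.3,0,0,0.008,0,0,0]]}}

```text
time_s: 34.78
eef_pos: [0.3847, -0.3676, 0.0328]
ee_rot: [-0.0, 1.0, 0.031, -0.0]
wrist_force: [-0.4, -0.5, -0.9]
opening: 0.063
finger_force: 44.3
```

```bash
python3 plan.py .384 -.368 .032 3.5 
```

```text
t 34.77 p [ 0.3847 -0.3676  0.0328] yaw 3.5 tilt [-0.     -0.0001] F [-0.35 -0.5  -0.87] M [-0.003  0.011  0.032] open 0.063 ff 44.321684120222926
shift [-0.0007  0.0003  0.0008] turn [-0.0001  0.0001  0.    ] | rows>= 1.0
```

>>> {"name": "drive_tool", "arguments": {"targets": [[0.3,0,0,0.001,0,0,0],[0.3,0,0,0.0015,0,0,0],[0.9,0,0,0.0015,0,0,0],[0.9,0,0,0.0015,0,0,0],[0.9,0,0,0.0015,0,0,0]]}}

```text
time_s: 35.4
eef_pos: [0.3848, -0.3676, 0.0312]
ee_rot: [-0.0, 1.0, 0.031, -0.0]
wrist_force: [0.0, 0.1, 0.5]
opening: 0.0769
finger_force: 0.0
```

>>> {"name": "drive_tool", "arguments": {"targets": [[0.9,0,0,-0.03,0,0,0],[0.9,0,0,-0.08,0,0,0],[1,0,0,-0.14,0,0,0],[1,0,0,-0.18,0,0,0],[1,0,0,-0.18,0,0,0]]}}

```text
time_s: 36.02
eef_pos: [0.3864, -0.3697, 0.2159]
ee_rot: [0.003, 1.0, 0.031, 0.003]
wrist_force: [0.3, 0.5, -0.8]
opening: 0.0854
finger_force: 0.0
```

```bash
python3 -c "
from h import *
snap('wrist','w11');snap('top','t11')"; python3 ring.py w11 .004 green .384 -.3675; python3 ring.py w11 .004 blue .479 -.3615;python3 ring.py w11 .004 red .5745 -.3554
python3 - <<'E'
from h import *
# black clamp/mount vs earlier? tube line on the rest, top view: swivel cap and tube brightness check by difference with t4
a=cv2.imread('pics/t4.png').astype(int);b=cv2.imread('pics/t11.png').astype(int)
d=np.abs(a-b).max(2); r=d[165:245,230:400]; print((r>60).sum(), r.mean())
E
python3 plan.py .44 -.09 .212 3 .5 .1 .2 3 .6087 .2468 .12 3
```

```text
green [ 0.3838 -0.3677] [ 1.2  1.8 -1.2 -1.8]
blue [ 0.4784 -0.363 ] [ 1.1  0.9 -1.1 -0.9]
red [ 0.5367 -0.3569] [ 38.6  53.5 -38.6 -53.4]
227 11.875808823529411
t 36.12 p [ 0.3848 -0.3676  0.2112] yaw 3.51 tilt [0.0003 0.0004] F [ 0.33  0.02 -0.31] M [-0.045  0.014  0.003] open 0.0857 ff 0.0
shift [ 0.0721 -0.2737 -0.0009] turn [ 0.0007 -0.0005  0.017 ] | rows>= 5.0
shift [ 0.0699 -0.1866  0.012 ] turn [0. 0. 0.] | rows>= 4.0
shift [ 0.1162 -0.1409  0.08  ] turn [0. 0. 0.] | rows>= 4.0
```

```bash
python3 ring.py t11 .004 red .5745 -.3554; python3 -c "
import cv2;f=cv2.imread('pics/t11.png')[90:390,140:540];cv2.imwrite('pics/c11.png',cv2.resize(f,None,fx=2,fy=2))"
```

```text
red [ 0.5745 -0.3533] [ 1.3  1.8 -1.3 -1.8]
```

View pics/c11.png

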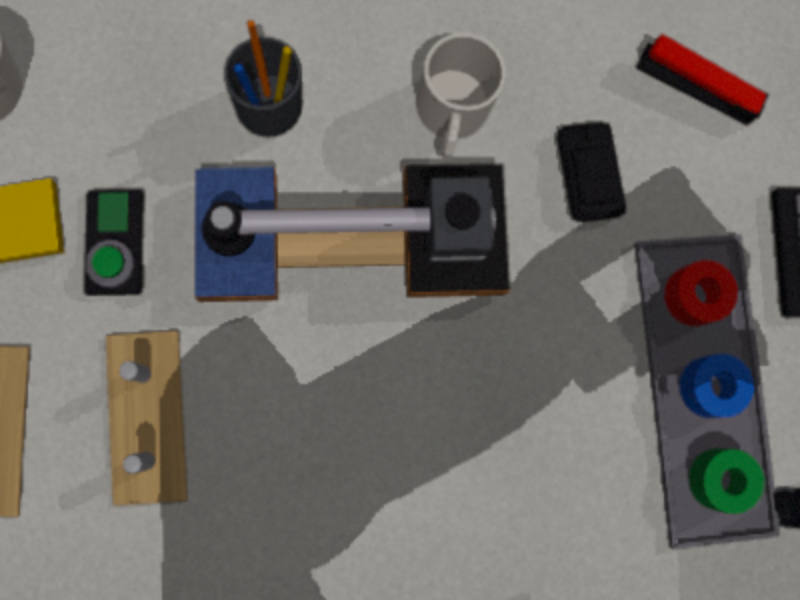

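The picture shows the monitor arm standing on both rests and three rolls flat in the tray. I'll check the clamp disc (463,211) and swivel cap (222,217) numerically.

```bash
python3 - <<'E'
from h import *
a=lambda u,v,z:px2w('t11',140+u/2-.25,90+v/2-.25,z).round(4)
print('disc',a(463,211,.105),'cap',a(222,217,.097),'tube',a(300,221,.081),a(420,219,.081))
B=[a(*c,.045) for c in((196,169),(275,167),(276,297),(197,298))];K=[a(*c,.045) for c in((405,166),(503,165),(508,292),(407,294))]
print(np.mean(B,0),np.mean(K,0)); print('btn',a(106,262,.034))
E
```

```text
disc [ 0.6398 -0.0966  0.105 ] cap [0.637  0.1254 0.097 ] tube [0.6365 0.0541 0.081 ] [ 0.638  -0.0592  0.081 ]
[0.634425 0.11815  0.045   ] [ 0.636775 -0.09855   0.045   ]
btn [0.6075 0.2479 0.034 ]
```

>>> {"name": "drive_tool", "arguments": {"targets": [[0.5,0.072,-0.274,0,0,0,0],[0,0.072,-0.274,0,0,0,0],[0,0.072,-0.274,0,0,0,0],[0,0.072,-0.274,0,0,0,0],[0,0.072,-0.274,0,0,0,0]]}}

```text
time_s: 36.75
eef_pos: [0.4387, -0.0866, 0.2091]
ee_rot: [-0.001, 0.999, 0.032, -0.002]
wrist_force: [0.3, -0.1, 0.1]
opening: 0.0002
finger_force: 0.0
```

>>> {"name": "drive_tool", "arguments": {"targets": [[0,0.07,-0.187,0,0,0,0],[0,0.07,-0.187,0,0,0,0],[0,0.07,-0.187,0,0,0,0],[0,0.07,-0.187,0,0,0,0]]}}

```text
time_s: 37.25
eef_pos: [0.4973, 0.1045, 0.2089]
ee_rot: [-0.0, 0.999, 0.033, -0.002]
wrist_force: [0.1, -0.9, -0.4]
opening: 0.0001
finger_force: 0.0
```

>>> {"name": "drive_tool", "arguments": {"targets": [[0,0.116,-0.141,0.06,0,0,0],[0,0.116,-0.141,0.06,0,0,0],[0,0.116,-0.141,0.06,0,0,0],[0,0.116,-0.141,0.06,0,0,0],[0,0.116,-0.141,0.06,0,0,0]]}}

```text
time_s: 37.88
eef_pos: [0.6044, 0.248, 0.1491]
ee_rot: [0.001, 1.0, 0.031, -0.002]
wrist_force: [0.0, 0.9, 0.2]
opening: 0.0003
finger_force: 0.0
```

```bash
python3 plan.py .6085 .247 .06 3 
```

```text
t 37.88 p [0.6044 0.248  0.1491] yaw 3.51 tilt [-0.0038  0.0014] F [0.03 0.93 0.18] M [-0.005 -0.008 -0.01 ] open 0.0003 ff 0.0
shift [0.0044 0.0011 0.0891] turn [0.0026 0.0073 0.0171] | rows>= 2.0
```

>>> {"name": "drive_tool", "arguments": {"targets": [[0,0.003,0.001,0.04,0,0,0],[0,0.003,0.001,0.08,0,0,0],[0,0.003,0.001,0.098,0,0,0],[0,0.003,0.001,0.098,0,0,0],[0,0.003,0.001,0.098,0,0,0]]}}

```text
time_s: 38.5
eef_pos: [0.6099, 0.2482, 0.0556]
ee_rot: [-0.0, 1.0, 0.03, 0.002]
wrist_force: [0.1, 0.3, 0.5]
opening: 0.0001
finger_force: 0.0
```

```bash
python3 plan.py .6085 .247 .034 3.5 
```

```text
t 38.5 p [0.6099 0.2482 0.0556] yaw 3.48 tilt [ 0.0032 -0.0006] F [0.12 0.29 0.52] M [-0.004 -0.001  0.004] open 0.0001 ff 0.0
shift [-0.0015  0.0011  0.0216] turn [-0.0011 -0.0062 -0.0005] | rows>= 1.0
```

>>> {"name": "drive_tool", "arguments": {"targets": [[0,0,0.001,0.006,0,0,0],[0,0,0.001,0.01,0,0,0],[0,0,0.001,0.013,0,0,0],[0,0,0.001,0.016,0,0,0],[0,0,0.001,0.017,0,0,0]]}}

```text
time_s: 39.12
eef_pos: [0.6087, 0.2473, 0.0365]
ee_rot: [-0.0, 1.0, 0.031, 0.0]
wrist_force: [-1.5, -0.2, 4.5]
opening: -0.0001
finger_force: 2.3
```

>>> {"name": "drive_tool", "arguments": {"targets": [[0,0,0,0,0,0,0],[0,0,0,0,0,0,0]]}}

```text
time_s: 39.38
eef_pos: [0.6087, 0.2473, 0.0366]
ee_rot: [-0.0, 1.0, 0.031, 0.0]
wrist_force: [-1.3, -1.4, 4.3]
opening: -0.0
finger_force: 2.3
```

Not quite fully down; go another 2–3 mm.

>>> {"name": "drive_tool", "arguments": {"targets": [[0,0,0,0.001,0,0,0],[0,0,0,0.002,0,0,0],[0,0,0,0.003,0,0,0],[0,0,0,0.003,0,0,0]]}}

```text
time_s: 39.88
eef_pos: [0.6089, 0.2473, 0.0358]
ee_rot: [0.0, 1.0, 0.031, 0.0]
wrist_force: [-7.6, -2.4, 19.1]
opening: -0.0001
finger_force: 9.6
```

>>> {"name": "drive_tool", "arguments": {"targets": [[0,0,0,-0.015,0,0,0],[0,0,0,-0.05,0,0,0],[0,0,0,-0.1,0,0,0],[0,0,0,-0.15,0,0,0],[0,0,0,-0.15,0,0,0]]}}

```text
time_s: 40.5
eef_pos: [0.6117, 0.2481, 0.1892]
ee_rot: [-0.001, 1.0, 0.031, 0.005]
wrist_force: [-0.1, 0.7, -0.5]
opening: 0.0003
finger_force: 0.0
```

>>> {"name": "drive_tool", "arguments": {"targets": [[0,-0.06,0,0,0,0,0],[0,-0.1,0,0,0,0,0],[0,-0.1,0,0,0,0,0],[0,-0.1,0,0,0,0,0]]}}

```text
time_s: 41.0
eef_pos: [0.5092, 0.2411, 0.1829]
ee_rot: [0.0, 1.0, 0.031, 0.0]
wrist_force: [0.4, 1.1, -0.3]
opening: 0.0001
finger_force: 0.0
```

```bash
python3 plan.py; python3 - <<'E'
from h import *
s=snap('side','s12')
a=cv2.imread('pics/s6.png');
# swivel cap bright spot and mount presence: predicted positions
P=np.array([[.638,.1208,.097],[.639,-.099,.105]]);print(w2px('s12',P).round(1))
snap('top','t12'); A=cv2.imread('pics/t11.png').astype(int);B=cv2.imread('pics/t12.png').astype(int)
d=np.abs(A-B).max(2)
# edges of the mount: shift estimate against t11 around clamp and swivel
for n,(u,v) in dict(clamp=(371,195),swivel=(252,200)).items():
    t=A[v-18:v+18,u-18:u+18].astype(np.uint8); S=B[v-40:v+40,u-40:u+40].astype(np.uint8)
    r=cv2.matchTemplate(S,t,cv2.TM_CCOEFF_NORMED);_,m,_,l=cv2.minMaxLoc(r);print(n,round(m,2),l[0]-22,l[1]-22)
E
for c in "red .5745 -.3533" "blue .4785 -.363" "green .384 -.3677"; do python3 ring.py t12 .004 $c; done
```

```text
t 41.0 p [0.5092 0.2411 0.1829] yaw 3.51 tilt [0.0003 0.    ] F [ 0.38  1.14 -0.34] M [ 0.021  0.014 -0.016] open 0.0001 ff 0.0
[[257.8 246.5]
 [332.5 192.9]]
clamp 0.99 0 0
swivel 0.92 0 0
red [ 0.5734 -0.3543] [ 1.8  1.3 -1.8 -1.3]
blue [ 0.4779 -0.364 ] [ 0.7  0.2 -0.7 -0.2]
green [ 0.3827 -0.3692] [ 0.9  0.7 -0.9 -0.7]
```

Everything is in place, so I'm handing in.

```bash
python3 -c "
from cell import env
print(env.finish_job())"
```

```text
the job is handed in; nothing more can be done
None
```

The job is handed in: the monitor arm was lifted and held level, then set on its stand within about 5 mm of the rest centres. The three rolls present (red, blue, green) lie flat in the tray, and the green up button was pressed to its stop and released.

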